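# Refit the intake grille on the dust extractor

## Task

Refit the louvred intake grille on the bench dust extractor: with its upper edge held raised, hook the plain lower edge (the one farther from the handle) fully down under the lip at the foot of the sloping intake, then lower the upper edge gently, neither forcing it nor letting it drop, until the grille lies flat on its seat. Then turn the torque-limiting clamp knob clockwise until the clamp finger is fully home over the grille and the knob slips, and stop there. Leave the other things on the bench where they are.

Things in the scene. Friction and masses are not known exactly. Their poses are not given: they have to be found in the camera images.
- intake: seat of the sloping intake of a grey steel wedge housing 200 mm wide, 150 high at the back, fixed. Origin: on the seat at mid-width, at the channel wall at the foot (50 mm above the bench). x up the slope (22 degrees, rising to the robot's right), y left across the slope, z square out. Seat is z = 0; from x 35 to 135, y -50 to 50 mm it is a 15 mm deep opening with pleats
- lip_edge (a point): middle of the free edge of the lip along the foot of the seat, at its underside; axes as intake. It lies at intake x 16, z 8.5 mm: the lip overhangs the seat by 16 mm, 8.5 mm above it, is 3.5 mm thick and 148 mm wide between closed ends. The 5 mm plate goes in to full depth only at up to about 12 degrees to the seat
- stop_left (a point): upper inner edge of the left corner stop, a 12 mm high block just beyond the fitted grille's upper corner (intake x 153 to 163, y 66 to 82 mm). The upper edge must pass over it, so the grille goes in tilted, and fully down in the channel. Side rails 6 mm high run along the seat, inner faces at intake y = 74 and -74 mm: the grille (140 wide) lies between
- stop_right (a point): the same on the right corner stop (intake x 153 to 163, y -82 to -66 mm)
- grille_handle (a point): centre of the loose grille's handle bar (along y, 84 long, 12 thick along x, 16 high), flat sides, to be pinched across the 12 mm. Grille: aluminium plate 150 (x) by 140 (y) by 5 mm, 0.3 to 0.5 kg, lying handle up. x points to its upper edge, z out of its top. The bar's centre is 34 mm above the underside, 87 mm from the plain lower edge, 63 from the upper
- knob_grip (a point): centre of the wing of the black clamp knob: wing 54 long (point x), 14 thick (point y), from 14 mm below this point (42 mm disc there) to 12 above. It lies at intake x 218, y 0, z 43 mm. Site z is its axis, square out of the face. Tighten clockwise seen from outside (negative turn about z). It turns the clamp with 0.05 N m until the clamp's stop, then slips at 0.22 N m
- clamp (a joint): angle of the steel clamp finger under the knob, 82 mm long from the knob's axis, underside 7 mm above the seat: starts at 0 to 0.3 rad (pointing aside, clear of the grille); 1.15 rad is home at its stop, pointing down the slope, 14 mm over the grille's upper edge. It cannot pass over a grille that is not flat
- knob (a joint): slip of the knob on the clamp (rad): 0 at the start, grows only while the knob slips when tightened. Between 0.1 and 0.7 is right, over 0.7 is over-turned
- grille_lower_edge (a point): middle of the grille's plain lower edge, at the underside; axes as the grille's. Fitted, it is at about x = 0 to 3, z = 0 mm in the intake frame
- grille_upper_edge (a point): middle of the grille's upper edge, at the underside; axes as the grille's. Fitted, it is at about x = 150 to 153, z = 0 mm in the intake frame
- jacks: steel spring jacks (tongs), 260 by 45 mm, 13 mm high, lying mid-bench; leave alone
- tin: open steel tin, 58 mm across, 45 mm high; leave alone
- paddle: wooden paddle, 240 by 75 mm, 14 mm high; leave alone
- calipers: steel calipers, 145 by 80 mm, 14 mm high; leave alone
- wood_block: wooden shaping block 85 mm square, 60 mm high, with a 150 mm handle; leave alone
- tumbler: glass tumbler, 72 mm across, 95 mm high; leave alone
- flask: corked green glass bottle, 72 mm across, 160 mm high; leave alone
Things that resemble listed ones, but are neither listed nor needed, are in the scene too. Several things look just like the part that bears grille_handle: the one meant starts farthest to the robot's left.

How it is judged (in metres and radians):
On the way, in this order (a step that is already met when the one before it is completed fails the run):
1. the grille's lower edge is at least 5 mm under the lip while its upper edge is still raised (8 mm or more off the seat) (x of grille_lower_edge in the frame of intake between -0.006 and 0.011 m and z of grille_lower_edge in the frame of intake between -0.004 and 0.009 m and z of grille_upper_edge in the frame of intake above 0.008 m), for 0.1 s.
2. the grille lies flat on its seat, lower edge under the lip (x of grille_lower_edge in the frame of intake below 0.008 m and z of grille_lower_edge in the frame of intake below 0.003 m and z of grille_upper_edge in the frame of intake below 0.004 m and angle between the z axis of grille_handle and the z axis of intake, either way round below 0.035 rad), for 0.2 s.
3. the clamp is home over the grille and the knob has slipped (value of joint clamp above 1.09 rad and value of joint knob above 0.08 rad), for 0.1 s.
At the end, for the whole second after the job is handed in: the grille lies flat on its seat (within 2 degrees, edges within 3 to 4 mm of the seat) with its lower edge at least 8 mm under the lip; the clamp finger is home over its upper edge (above 1.09 rad) and the knob has slipped by 0.08 to 0.7 rad (all of step 2 and all of step 3 and x of grille_lower_edge in the frame of intake above -0.004 m and z of grille_lower_edge in the frame of intake above -0.003 m and value of joint knob below 0.7 rad); the robot touches nothing.
It fails at once if the grille is forced: its contact forces on the extractor add up to more than 60 N (contact force between grille and intake above 60 N).
It fails at once if the hooked grille is let drop: it swings faster than 3 rad/s with its lower edge under the lip (x of grille_lower_edge in the frame of intake below 0.014 m and distance between grille_lower_edge and intake below 0.03 m and angular speed of grille above 3 rad/s).
It fails at once if the knob is over-turned: it slips more than 0.7 rad (value of joint knob above 0.7 rad).
It fails at once if another thing on the bench is moved more than 30 mm (distance of any of jacks, tin, paddle, calipers, wood_block, tumbler, flask from where it was at the start of the episode above 0.03 m).
It also fails if it takes over 69 s, if anything falls off the work surface, if the arm or the gripper's body presses on something with over 40 N, if the wrist force passes 120 N, or if a joint passes its speed limit or range.

## Robot

A 6-joint arm with a two-finger parallel gripper is mounted at the origin on the work surface. World frame = base frame: x ahead of the robot, y to its left, z up, the work surface at z = 0. Lengths are in m, angles in degrees, forces in N, time in s.
With the tool pointing down it reaches from about 0.4 to 0.825 m from the base axis. Payload 7 kg.
Tool frame: the origin (TCP) lies midway between the tips of the shut fingers; the grasp point (between the pads) lies 19 mm behind it; z points along the fingers, y is the direction in which the jaws open and shut (so a half turn about z gives the same grasp; the last joint's range is limited). The gripper opens to 88 mm and grips with 3 to 60 N. Pads are 19 mm wide; open, the fingers measure 130 mm over their backs; the gripper's body (78 mm by 193 mm) begins 47 mm behind the grasp point.
Start: joints at [90.017, 20.546, 0.682, 0, -70.136, -16.507], TCP at [0.192, 0.647, 0.227] pointing down, gripper open.
Joint ranges: [-176.03, 176.03], [-82.01, 121.73], [-58.28, 71.71], [-173.87, 95.51], [-174.79, -0.11], [-173.66, 173.66]. Speed limits (degrees/s): [136.94, 136.94, 172.46, 180, 180, 180].

## Interface

Orientations are given as [roll, pitch, yaw] about the fixed x, y, z axes, in that order (R = Rz(yaw) Ry(pitch) Rx(roll)).
In Python, from plant import get_state, capture, close_job gives the robot as it stands.
- The arm moves only by the tool apply_moves, never from a script. Its argument "commands" is a list of rows, each an object with "grip": the opening, from 0 (shut) to 1 (fully open); "dp": the shift along the tool's x, y, z in mm, a list of three; "yaw": the turn about the tool's z in rad. A call has 1 to 12 rows; each row is the pose to reach, as a shift and turn from the pose commanded when the call began, along the tool's axes at that moment; what a row does not reach only later rows make up. A row lasts 1/8 s, in which the tool goes at most 62.5 mm and 10.7 degrees, less where a joint would pass 70% of its speed; a pose out of reach is approached as far as the arm can. A call with a gripper value outside its range is refused whole. The fingers move at their own pace and stop on an object; "newtons" is the grip in N (left out, the last holds). Time passes only in rows, so rows that repeat a pose let the fingers close. It gives the time, the measured TCP pose, the force and the opening at its end, in the units of the state.
- get_state(): the state, without advancing time (a new reading comes with each control period).
- capture(name): name is "scene" or "top"; returns a dict with "color" (384x512x3 uint8, red, green, blue), "camera_matrix" (3x3 intrinsics, pixels), "xyz" and "rotation" of the camera in the world. Camera axes: x right, y up, looking along -z (the intrinsics and any distortion apply to the point x, -y, -z); pixel columns grow to the right and rows downward; lengths in m; the calibration is good to about 2 mm. A picture is of the moment at which its call begins. There is no depth.
- close_job(): hands the job in, once; it reports no verdict.
The state is a dict: "time_s": time; "joints": joint angles; "qd": joint speeds; "joint_torque": joint torques, N m; "tcp_pos": TCP position; "eef_rot": TCP orientation; "contact_force": force on the tool from outside, world axes, zero at the start; "moment": the same for the moment, N m; "gripper_width": finger opening in m.
Only numpy, scipy, OpenCV 4.12 (cv2) and the standard library are available. Lean on these libraries where they do the work, as an engineer would, in place of code of your own. Each camera call takes 0.05 s, during which the arm holds its last target.

## Working session

There is one attempt and no reset: what is moved stays moved. The work goes in short steps, Python scripts to look and compute and a tool call to move; the robot and the scene stay as the last step left them, time stands still between calls to the robot, and variables do not carry over. Pictures are saved under pics/ and viewed, and the job is handed in when it is done.

Besides the shell and the picture viewer there is one more tool, called after "Call:" in YAML: its name, and indented under it one key for each argument. apply_moves: Moves the arm, as the interface text tells. Its arguments: {"type":"object","properties":{"commands":{"type":"array","items":{"type":"object","properties":{"grip":{"type":"number"},"dp":{"type":"array","items":{"type":"number"}},"yaw":{"type":"number"}}}},"newtons":{"type":"number"}},"required":["commands"]}

```bash
ls; mkdir -p pics
python3 - <<'E'
from plant import get_state, capture
import cv2, numpy as np
s=get_state(); print(s)
for n in ("scene","top"):
    c=capture(n); cv2.imwrite(f"pics/{n}0.png",cv2.cvtColor(c["color"],cv2.COLOR_RGB2BGR))
    np.savez(f"pics/{n}0.npz",**c)
    print(n,[(k,c[k]) for k in c if k!="color"])
E
```

```text
pics
{'time_s': 0.0, 'joints': array([ 9.00174925e+01,  2.05912932e+01,  6.32920920e-01, -1.90221418e-02,
       -7.01383500e+01, -1.65075010e+01]), 'qd': array([ 0.02105221,  0.03471997, -0.00311686, -0.12569721, -0.02965691,
        0.05729559]), 'joint_torque': array([-1.24635430e-03, -5.82716024e+01,  2.93052703e+01,  6.99711710e+00,
        6.86164465e-03, -1.74298307e-04]), 'tcp_pos': array([0.1914845 , 0.64673753, 0.22562129]), 'eef_rot': array([ 1.79902183e+02, -1.03402817e-02, -1.64964775e+01]), 'contact_force': array([-0.63705988, -0.10912845, -0.22367006]), 'moment': array([-0.00933684,  0.04588583, -0.03147459]), 'gripper_width': 0.08775986837285617}
scene [('camera_matrix', array([[481.5038921 ,   0.        , 251.13567576],
       [  0.        , 481.5038921 , 186.57705992],
       [  0.        ,   0.        ,   1.        ]])), ('xyz', array([ 1.24495458, -1.00393612,  1.0550178 ])), ('rotation', array([53.37570606,  0.59375635, 35.58433078]))]
top [('camera_matrix', array([[481.69359628,   0.        , 247.73455039],
       [  0.        , 481.69359628, 190.89204924],
       [  0.        ,   0.        ,   1.        ]])), ('xyz', array([ 0.27239581, -0.00634058,  1.94780707])), ('rotation', array([  7.32051476,  -0.38262727, -88.93872989]))]
```

View pics/scene0.png

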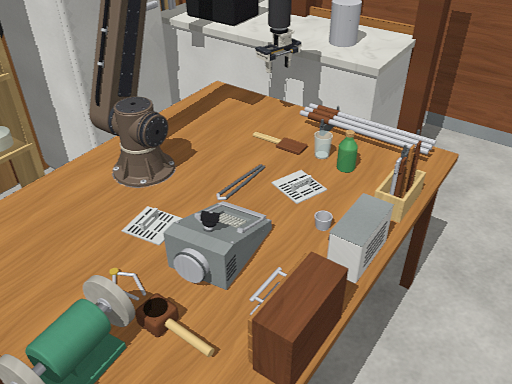

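View pics/top0.png

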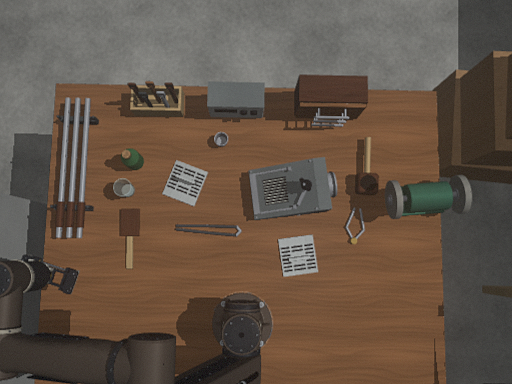

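```bash
cat > h.py <<'E'
import numpy as np, cv2
from scipy.spatial.transform import Rotation as Ro
from plant import get_state, capture
class Cam:
    def __init__(s,c):
        s.K=c["camera_matrix"]; s.p=np.array(c["xyz"]); s.R=Ro.from_euler("xyz",c["rotation"],degrees=True).as_matrix(); s.img=c["color"]
    def ray(s,u,v):
        d=np.array([(u-s.K[0,2])/s.K[0,0], -(v-s.K[1,2])/s.K[1,1], -1.]); return s.R@d
    def onz(s,u,v,z):
        d=s.ray(u,v); return s.p+d*(z-s.p[2])/d[2]
    def proj(s,P):
        q=(np.atleast_2d(P)-s.p)@s.R; return np.c_[s.K[0,0]*q[:,0]/-q[:,2]+s.K[0,2], s.K[1,1]*q[:,1]/q[:,2]+s.K[1,2]]
def load(n):
    return Cam(dict(np.load(f"pics/{n}.npz")))
def snap(n,name):
    c=capture(n); np.savez(f"pics/{name}.npz",**c); return Cam(c)
def tri(cams,uvs):
    A=np.zeros((3,3));b=np.zeros(3)
    for c,(u,v) in zip(cams,uvs):
        d=c.ray(u,v);d/=np.linalg.norm(d);M=np.eye(3)-np.outer(d,d);A+=M;b+=M@c.p
    return np.linalg.solve(A,b)
def crop(cam,x0,y0,x1,y1,f,out):
    im=cv2.cvtColor(cam.img,cv2.COLOR_RGB2BGR)[y0:y1,x0:x1]
    im=cv2.resize(im,None,fx=f,fy=f,interpolation=cv2.INTER_CUBIC); cv2.imwrite(out,im)
E
python3 - <<'E'
from h import *
t=load("top0");s=load("scene0")
crop(t,150,145,350,285,4,"pics/t1.png")
crop(s,150,160,350,300,4,"pics/s1.png")
E
```

```text
(no output)
```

View pics/t1.png

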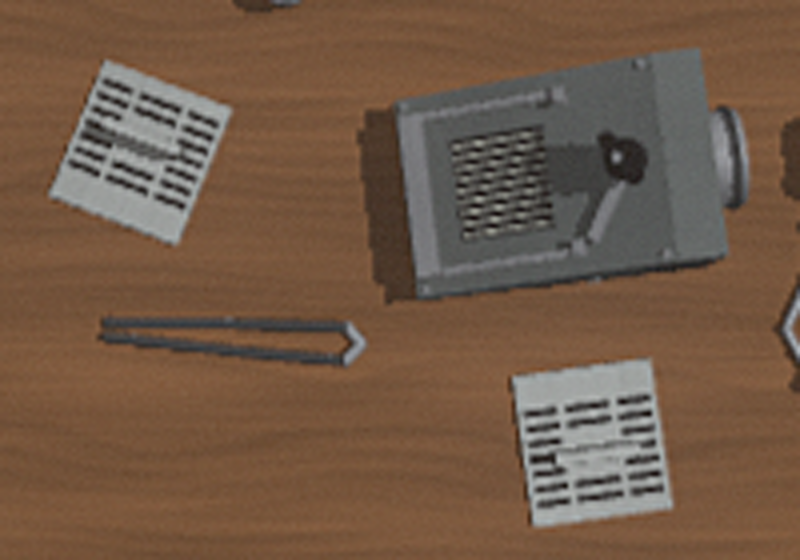

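View pics/s1.png

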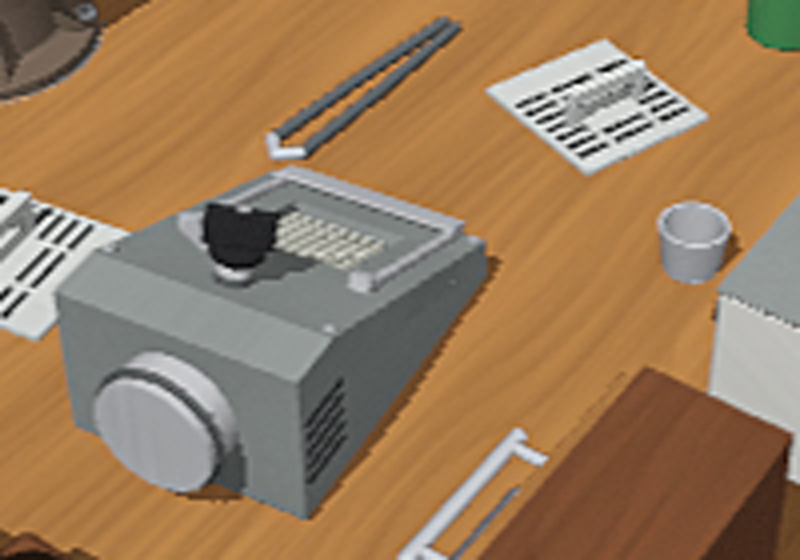

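The top view (4x crop) shows the target grille at about (140,152). The intake has its foot at (405,200), its knob at (622,160) and its clamp finger pointing towards the robot. Next I'll zoom in further to measure.

Run:
```python
from h import *
t=load("top0");s=load("scene0")
crop(t,240,150,340,225,8,"pics/t2.png")
crop(s,160,195,280,285,6.6,"pics/s2.png")
crop(t,155,150,215,210,10,"pics/t3.png")
crop(s,265,160,335,212,11,"pics/s3.png")
```

```text
(no output)
```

View pics/t2.png

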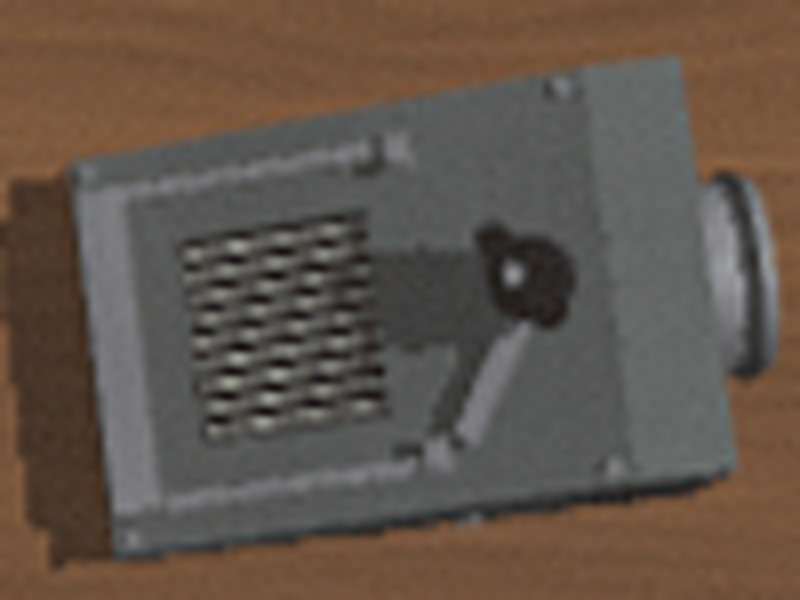

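View pics/s2.png

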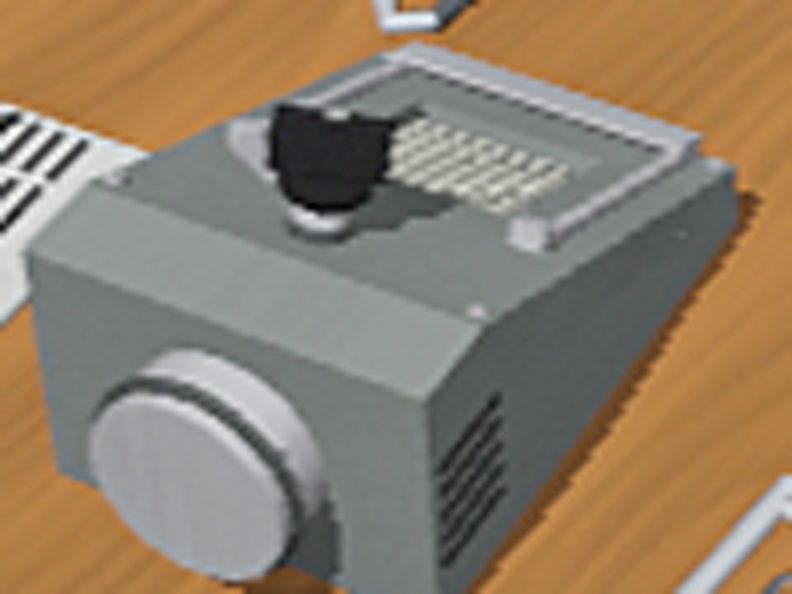

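View pics/t3.png

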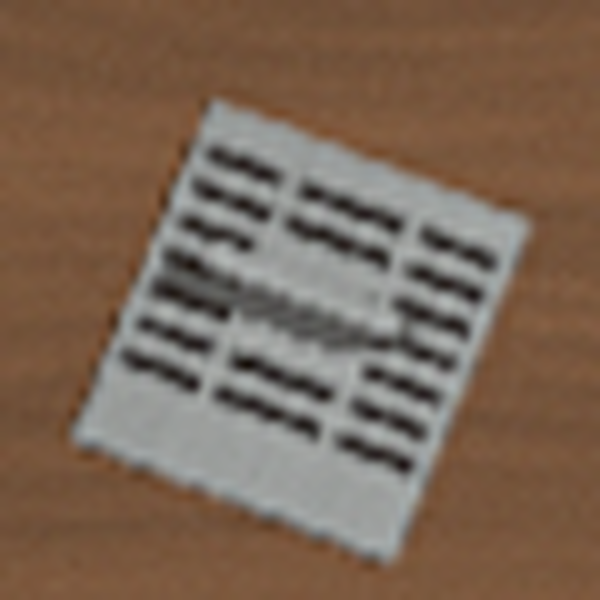

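View pics/s3.png

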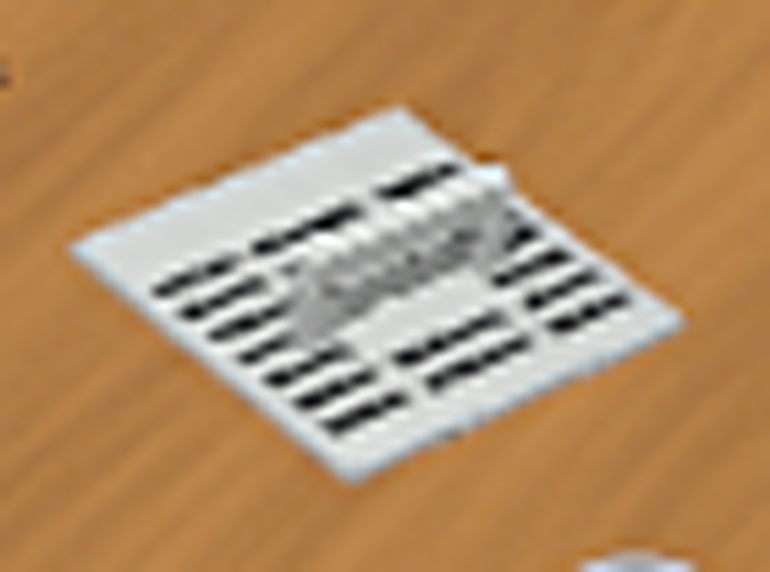

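```bash
cat > g.py <<'E'
from h import *
def quad(cam,x0,y0,x1,y1,f=8,sat=70):
    im=cam.img[y0:y1,x0:x1]; im=cv2.resize(im,None,fx=f,fy=f,interpolation=cv2.INTER_CUBIC)
    hsv=cv2.cvtColor(im,cv2.COLOR_RGB2HSV)
    m=((hsv[...,1]<sat)&(hsv[...,2]>90)).astype(np.uint8)
    m=cv2.morphologyEx(m,cv2.MORPH_CLOSE,np.ones((5*f//2,)*2,np.uint8))
    cs,_=cv2.findContours(m,cv2.RETR_EXTERNAL,cv2.CHAIN_APPROX_NONE)
    c=max(cs,key=cv2.contourArea)
    h=cv2.convexHull(c)
    e=0.02*cv2.arcLength(h,True)
    q=cv2.approxPolyDP(h,e,True)[:,0].astype(float)
    pts=c[:,0].astype(float); L=[]
    n=len(q)
    for i in range(n):
        a,b=q[i],q[(i+1)%n]; d=(b-a);l=np.linalg.norm(d);d/=l
        s=(pts-a)@d; r=(pts-a)@np.array([-d[1],d[0]])
        k=(s>.1*l)&(s<.9*l)&(abs(r)<1.2*f)
        L.append(cv2.fitLine(pts[k].astype(np.float32),cv2.DIST_HUBER,0,.01,.01).ravel())
    out=[]
    for i in range(n):
        a,b=L[i-1],L[i]; M=np.array([[a[0],-b[0]],[a[1],-b[1]]]); k=np.linalg.solve(M,[b[2]-a[2],b[3]-a[3]])
        out.append([a[2]+k[0]*a[0],a[3]+k[0]*a[1]])
    # resized pixel -> original pixel (centres)
    return (np.array(out)+.5)/f-.5+[x0,y0]
E
python3 - <<'E'
from g import *
t=load("top0");s=load("scene0")
for c,b in ((t,(155,150,215,210)),(s,(265,160,335,212))):
    q=quad(c,*b); W=np.array([c.onz(u,v,.005) for u,v in q]); 
    print(q.round(2)); print(W.round(4), W.mean(0).round(4)); d=np.roll(W,-1,0)-W; print(np.linalg.norm(d,axis=1).round(4),np.degrees(np.arctan2(d[:,1],d[:,0])).round(2))
E
```

```text
[[175.85 159.33]
 [208.08 171.83]
 [193.99 206.4 ]
 [161.52 193.68]]
[[0.6468 0.2822 0.005 ]
 [0.5975 0.1487 0.005 ]
 [0.4547 0.2016 0.005 ]
 [0.504  0.335  0.005 ]] [0.5508 0.2419 0.005 ]
[0.1423 0.1523 0.1422 0.1523] [-110.27  159.69   69.72  -20.28]
[[300.86 169.32]
 [327.73 189.36]
 [296.34 203.64]
 [270.16 182.17]]
[[0.5061 0.3376 0.005 ]
 [0.6515 0.283  0.005 ]
 [0.6014 0.1474 0.005 ]
 [0.456  0.201  0.005 ]] [0.5537 0.2422 0.005 ]
[0.1553 0.1445 0.155  0.1455] [ -20.58 -110.27  159.79   69.85]
```

```bash
cat > it.py <<'E'
from h import *
a=np.radians(22)
def frame(ox,oy,yaw):
    x=np.array([np.cos(a)*np.cos(yaw),np.cos(a)*np.sin(yaw),np.sin(a)]); y=np.array([-np.sin(yaw),np.cos(yaw),0]); z=np.cross(x,y)
    return np.array([ox,oy,.05]),np.c_[x,y,z]
def W(p,pts): o,R=frame(*p); return o+np.atleast_2d(pts)/1000@R.T
segs=[([35,50,0],[135,50,0]),([135,50,0],[135,-50,0]),([135,-50,0],[35,-50,0]),([35,-50,0],[35,50,0]),
([16,74,12],[16,-74,12]),([0,74,6],[150,74,6]),([0,-74,6],[150,-74,6]),([153,66,12],[153,82,12]),([153,-66,12],[153,-82,12]),([153,-66,12],[163,-66,12]),([153,66,12],[163,66,12]),
([0,100,0],[230,100,0]),([0,-100,0],[230,-100,0]),([218,0,0],[218,0,55])]
def overlay(c,p,x0,y0,x1,y1,f,out,extra=None):
    im=cv2.cvtColor(c.img,cv2.COLOR_RGB2BGR)[y0:y1,x0:x1]; im=cv2.resize(im,None,fx=f,fy=f,interpolation=cv2.INTER_CUBIC)
    for A,B in (segs if extra is None else extra):
        q=(c.proj(W(p,[A,B]) if extra is None else np.array([A,B]))+.5-[x0,y0])*f-.5
        cv2.line(im,tuple(np.int32(q[0].round())),tuple(np.int32(q[1].round())),(0,0,255),1,cv2.LINE_AA)
    cv2.imwrite(out,im)
E
python3 - <<'E'
from it import *
from scipy.optimize import least_squares
t=load("top0");s=load("scene0")
# (view, crop px, intake pt)
P=[(t,(180,243),(35,50,0)),(t,(368,213),(135,50,0)),(t,(388,412),(135,-50,0)),(t,(207,442),(35,-50,0)),
   (t,(514,272),(218,0,55))]
uv=[np.array(((u+.5)/8-.5+240,(v+.5)/8-.5+150)) for _,(u,v),_ in P]
f=lambda p: np.concatenate([c.proj(W(p,q))[0]-w for (c,_,q),w in zip(P,uv)])
r=least_squares(f,[.55,-.05,-1.4]); print(r.x,np.degrees(r.x[2]),r.fun.round(2))
overlay(t,r.x,240,150,340,225,8,"pics/t4.png")
overlay(s,r.x,160,195,280,285,6.6,"pics/s4.png")
E
```

```text
[ 0.50557008 -0.04292502 -1.43533073] -82.2383930009818 [-0.5  -0.01  0.03 -0.43  0.81  0.13 -0.82  0.11  0.44  0.18]
```

View pics/t4.png

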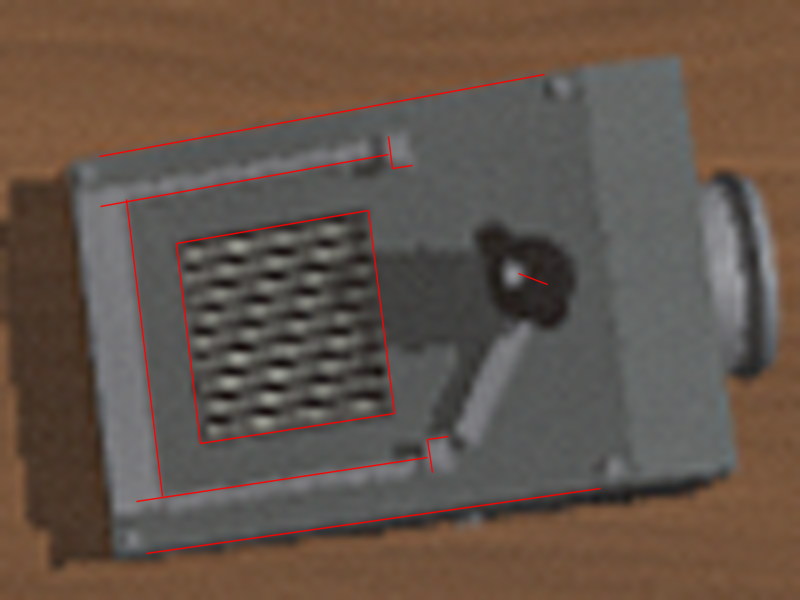

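View pics/s4.png

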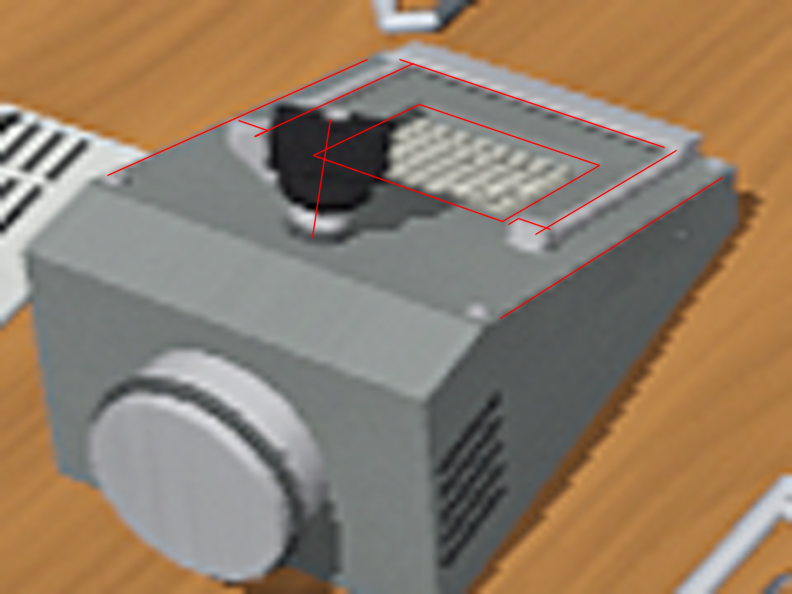

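Run:
```python
from it import *
from scipy.optimize import least_squares
t=load("top0");s=load("scene0")
P=[(t,(180,243),(35,50,0)),(t,(368,213),(135,50,0)),(t,(388,412),(135,-50,0)),(t,(207,442),(35,-50,0))]
S=[(s,(424,104),(35,-50,0)),(s,(600,163),(35,50,0)),(s,(505,222),(135,50,0))]
# line obs: (cam, two crop pts on image line, two intake pts which must lie on it)
L=[(s,(410,68),(665,150),(16,-60,12),(16,60,12)),(s,(720,181),(485,321),(20,100,0),(200,100,0)),
   (t,(100,158),(543,74),(20,100,0),(200,100,0)),(t,(150,552),(600,488),(20,-100,0),(200,-100,0)),(t,(126,200),(158,497),(16,-60,12),(16,60,12))]
def px(c,q): f,o=(8,(240,150)) if c is t else (6.6,(160,195)); return (np.array(q)+.5)/f-.5+o
def f(p,use):
    out=[]
    for c,q,X in P+S:
        if c in use: out+=list(c.proj(W(p,X))[0]-px(c,q))
    for c,q1,q2,X1,X2 in L:
        if c not in use: continue
        a0,b0=px(c,q1),px(c,q2); d=(b0-a0)/np.linalg.norm(b0-a0); n=np.array([-d[1],d[0]])
        out+=list((c.proj(W(p,[X1,X2]))-a0)@n)
    return np.array(out)
for use in ([t],[s],[t,s]):
    r=least_squares(f,[.5,-.04,-1.43],args=(use,),loss="soft_l1",f_scale=.5); print(r.x.round(4),np.degrees(r.x[2]).round(2),r.fun.round(2))
np.save("p.npy",r.x)
# knob
k=W(r.x,[[218,0,43],[218,0,55]]); print(k.round(4))
# bar check on grille
yaw=np.radians(-20.3); c0=np.array([.5510,.2422]); gx=np.array([np.cos(yaw),np.sin(yaw)]); gy=np.array([-gx[1],gx[0]])
def G(x,y,z): return np.r_[c0+gx*(x-75)/1000+gy*y/1000,z/1000]
ex=[]
for z in (42,):
    c=[G(81,-42,z),G(93,-42,z),G(93,42,z),G(81,42,z)]; ex+=[(c[i],c[(i+1)%4]) for i in range(4)]
c=[G(0,-70,5),G(150,-70,5),G(150,70,5),G(0,70,5)]; ex+=[(c[i],c[(i+1)%4]) for i in range(4)]
overlay(t,None,155,150,215,210,10,"pics/t5.png",ex); overlay(s,None,265,160,335,212,11,"pics/s5.png",ex)
```

```text
[ 0.5057 -0.0427 -1.438 ] -82.39 [-0.52 -0.01  0.02 -0.38  0.74  0.19 -0.9   0.11 -0.27  0.09  0.08  0.12
 -0.37 -0.05]
[ 0.507  -0.0424 -1.4423] -82.64 [-0.39  0.04  0.12  0.4  -0.37 -0.13 -0.92 -0.46 -0.08 -0.65]
[ 0.5062 -0.0426 -1.4407] -82.55 [-0.52 -0.14  0.02 -0.44  0.67  0.13 -0.97 -0.01 -0.59  0.   -0.07  0.33
 -0.52 -0.19 -0.89 -0.47  0.09 -0.53 -0.4   0.08 -0.06  0.09 -0.3  -0.07]
[[ 0.5304 -0.227   0.1715]
 [ 0.5298 -0.2225  0.1827]]
```

View pics/t5.png

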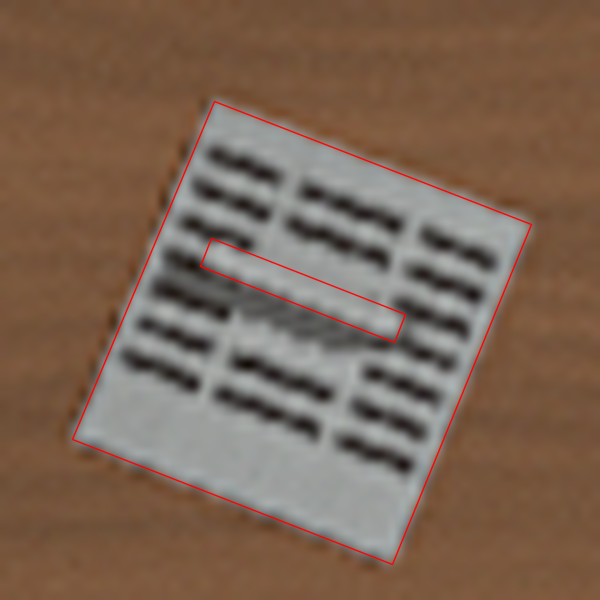

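View pics/s5.png

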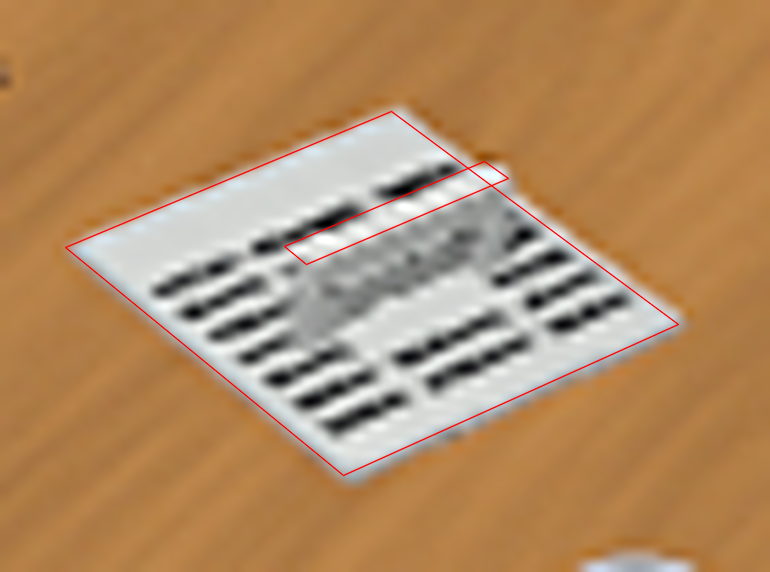

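```bash
cat > mv.py <<'E'
from h import *
import sys
def delta(target,yaw_deg,verbose=True):
    "dp (mm, tool axes) and yaw (rad) from measured pose to target tcp, tool pointing down with world yaw yaw_deg"
    s=get_state(); R=Ro.from_euler("xyz",s["eef_rot"],degrees=True).as_matrix()
    d=R.T@(np.array(target)-s["tcp_pos"])*1000
    w=np.radians(s["eef_rot"][2]-yaw_deg); w=(w+np.pi)%(2*np.pi)-np.pi
    print("t",s["time_s"],"tcp",s["tcp_pos"].round(4),"rot",s["eef_rot"].round(2),"F",s["contact_force"].round(2),"M",s["moment"].round(3),"w",round(s["gripper_width"],4),"j",s["joints"].round(1))
    print("dp",d.round(1),"yaw",round(w,4)); return d,w
E
python3 -c "
from mv import *
delta([.5631,.2379,.1],-20.3)"
```

```text
t 0.1 tcp [0.1915 0.6468 0.2257] rot [ 1.7991e+02 -1.0000e-02 -1.6490e+01] F [-0.47  0.22  0.15] M [-0.005  0.027 -0.014] w 0.0878 j [ 90.   20.6   0.6  -0.  -70.1 -16.5]
dp [472.4 286.4 126.2] yaw 0.0664
```

Call:
apply_moves:
  commands:
    - {"dp": [30,18,0],"yaw": 0,"grip": 1}
    - {"dp": [75,45,0],"yaw": 0,"grip": 1}
    - {"dp": [125,76,0],"yaw": 0,"grip": 1}
    - {"dp": [175,106,0],"yaw": 0.02,"grip": 1}
    - {"dp": [225,136,0],"yaw": 0.04,"grip": 1}
    - {"dp": [275,167,0],"yaw": 0.066,"grip": 1}
    - {"dp": [325,197,20],"yaw": 0.066,"grip": 1}
    - {"dp": [375,227,50],"yaw": 0.066,"grip": 1}
    - {"dp": [420,254,80],"yaw": 0.066,"grip": 1}
    - {"dp": [455,276,110],"yaw": 0.066,"grip": 1}
    - {"dp": [472.4,286.4,126.2],"yaw": 0.066,"grip": 1}
    - {"dp": [472.4,286.4,126.2],"yaw": 0.066,"grip": 1}

```text
time_s: 1.6
tcp_pos: [0.5631, 0.237, 0.0987]
eef_rot: [179.8, 0.1, -20.4]
contact_force: [-0.5, 0.4, -0.2]
gripper_width: 0.0876
```

```bash
python3 -c "
from mv import *
delta([.5631,.2379,.1],-20.3)
t=snap('top','t6');s=snap('scene','s6')
crop(t,140,140,220,210,8,'pics/t6.png');crop(s,255,130,345,210,8,'pics/s6.png')"
```

```text
t 1.6 tcp [0.5631 0.237  0.0987] rot [ 1.7985e+02  9.0000e-02 -2.0390e+01] F [-0.55  0.41 -0.21] M [0.048 0.01  0.007] w 0.0876 j [ 41.1  20.9 -16.8  -0.  -52.4  28.5]
dp [-0.3 -0.8 -1.3] yaw -0.0016
```

View pics/t6.png

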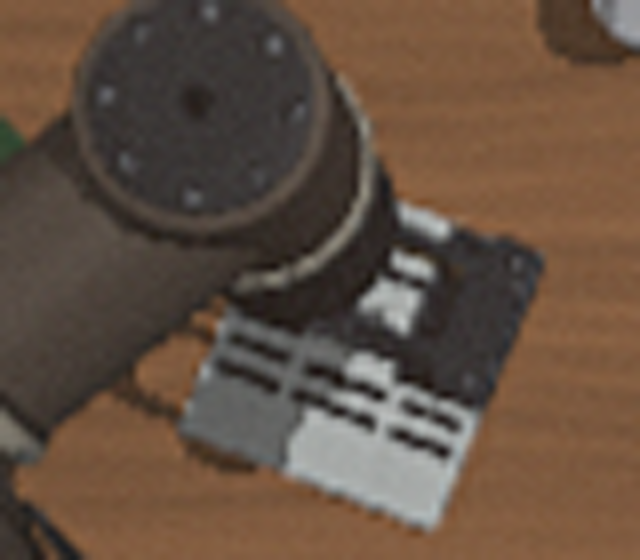

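View pics/s6.png

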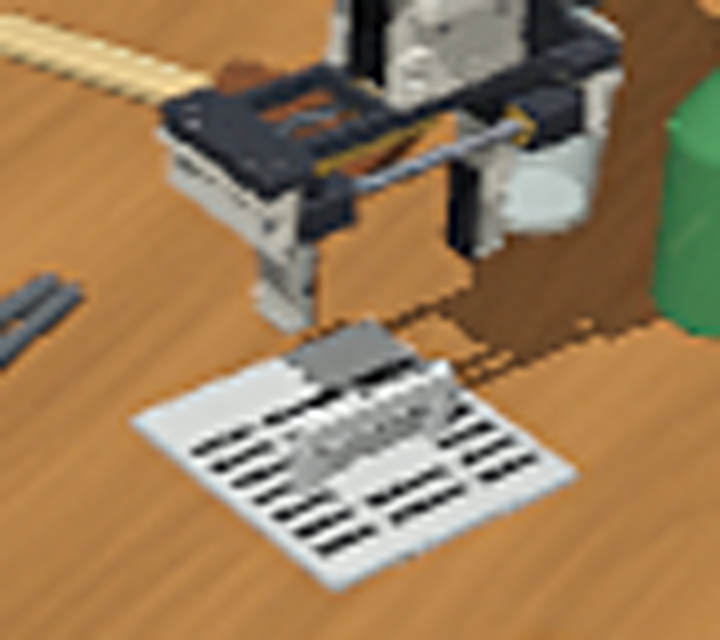

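```bash
python3 -c "
from mv import *
s=load('s6'); st=get_state(); R=Ro.from_euler('xyz',st['eef_rot'],degrees=True).as_matrix(); T=st['tcp_pos']
for y in (-43.8,43.8):
  for x in (-9.5,9.5):
    q=s.proj(T+R@np.array([x,y,0])/1000)[0]; print(y,x,((q+.5-[255,130])*8-.5).round(0))
"
```

```text
-43.8 -9.5 [441. 244.]
-43.8 9.5 [469. 263.]
43.8 -9.5 [287. 308.]
43.8 9.5 [314. 328.]
```

Call:
apply_moves:
  commands:
    - {"dp": [-0.3,-0.8,25],"yaw": 0,"grip": 1}
    - {"dp": [-0.3,-0.8,48],"yaw": 0,"grip": 1}
    - {"dp": [-0.3,-0.8,53],"yaw": 0,"grip": 1}
    - {"dp": [-0.3,-0.8,56],"yaw": 0,"grip": 1}
    - {"dp": [-0.3,-0.8,58],"yaw": 0,"grip": 1}
    - {"dp": [-0.3,-0.8,59],"yaw": 0,"grip": 1}

```text
time_s: 2.45
tcp_pos: [0.5636, 0.2397, 0.042]
eef_rot: [-179.9, -0.0, -20.3]
contact_force: [-0.5, 0.6, 0.3]
gripper_width: 0.0873
```

```bash
python3 -c "
from mv import *
delta([.5631,.2379,.016],-20.3)
s=snap('scene','s7')
crop(s,255,130,345,210,8,'pics/s7.png')"
```

```text
t 2.45 tcp [0.5636 0.2397 0.042 ] rot [-1.7994e+02 -4.0000e-02 -2.0260e+01] F [-0.53  0.62  0.35] M [ 0.029 -0.017 -0.014] w 0.0873 j [ 41.3  24.7 -19.9   0.  -45.3  28.4]
dp [ 0.1  1.9 26. ] yaw 0.0007
```

View pics/s7.png

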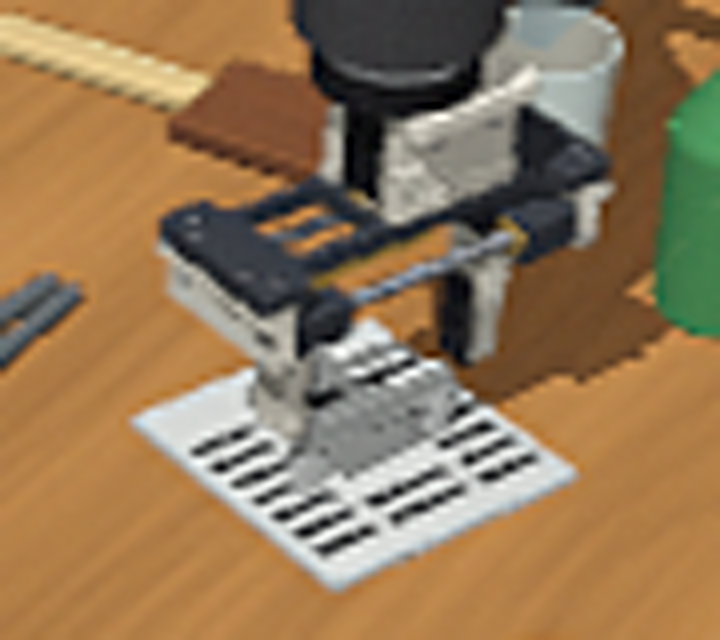

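Call:
apply_moves:
  commands:
    - {"dp": [0,2.3,0],"yaw": 0,"grip": 1}
    - {"dp": [0,2.3,0],"yaw": 0,"grip": 1}
    - {"dp": [0,2.3,2],"yaw": 0,"grip": 1}
    - {"dp": [0,2.3,4],"yaw": 0,"grip": 1}

```text
time_s: 3.0
tcp_pos: [0.5625, 0.2372, 0.0372]
eef_rot: [180.0, 0.0, -20.3]
contact_force: [-0.5, 0.9, 0.8]
gripper_width: 0.0878
```

```bash
python3 -c "
from mv import *
delta([.5631,.2379,.016],-20.3)
s=snap('scene','s8')
crop(s,275,150,325,200,12,'pics/s8.png')"
```

```text
t 3.0 tcp [0.5625 0.2372 0.0372] rot [180.     0.   -20.27] F [-0.51  0.9   0.84] M [-0.009  0.031 -0.024] w 0.0878 j [ 41.2  24.9 -20.4  -0.  -44.7  28.5]
dp [ 0.4 -0.9 21.2] yaw 0.0004
```

View pics/s8.png

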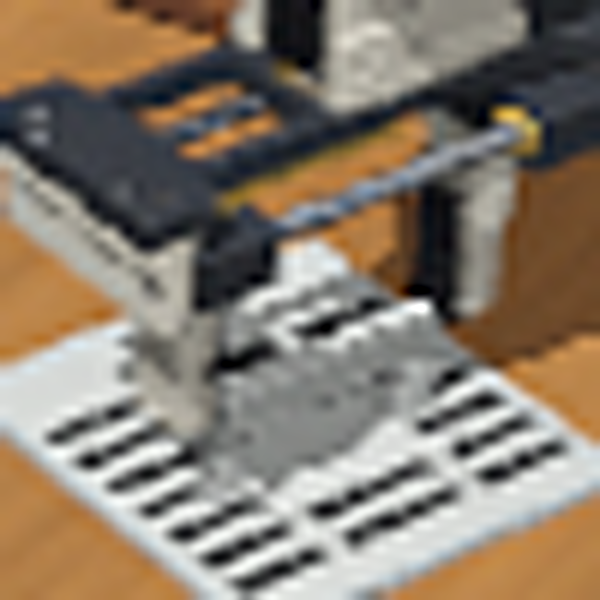

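Call:
apply_moves:
  commands:
    - {"dp": [0.4,0,3],"yaw": 0,"grip": 1}
    - {"dp": [0.4,0,6],"yaw": 0,"grip": 1}
    - {"dp": [0.4,0,8],"yaw": 0,"grip": 1}

```text
time_s: 3.42
tcp_pos: [0.5628, 0.237, 0.029]
eef_rot: [180.0, 0.0, -20.3]
contact_force: [0.3, 0.6, -0.3]
gripper_width: 0.0871
```

Call:
apply_moves:
  commands:
    - {"dp": [0,0,5],"yaw": 0,"grip": 1}
    - {"dp": [0,0,10],"yaw": 0,"grip": 1}
    - {"dp": [0,0,12.5],"yaw": 0,"grip": 1}
    - {"dp": [0,0,12.5],"yaw": 0,"grip": 0.9}
    - {"dp": [0,0,12.5],"yaw": 0,"grip": 0.8}
    - {"dp": [0,0,12.5],"yaw": 0,"grip": 0.8}
    - {"dp": [0,0,12.5],"yaw": 0,"grip": 0.8}
  newtons: 15

```text
time_s: 4.3
tcp_pos: [0.5626, 0.2368, 0.0167]
eef_rot: [180.0, 0.0, -20.3]
contact_force: [-0.3, 2.0, -3.4]
gripper_width: 0.084
```

```bash
python3 -c "
from mv import *
delta([.5631,.2379,.016],-20.3)
s=snap('scene','s9')
crop(s,275,150,325,200,12,'pics/s9.png')"
```

```text
t 4.3 tcp [0.5626 0.2368 0.0167] rot [ 1.7997e+02  2.0000e-02 -2.0280e+01] F [-0.25  2.05 -3.4 ] M [-0.041 -0.036 -0.057] w 0.084 j [ 41.1  26.4 -21.3  -0.  -42.3  28.6]
dp [ 0.1 -1.2  0.7] yaw 0.0003
```

View pics/s9.png

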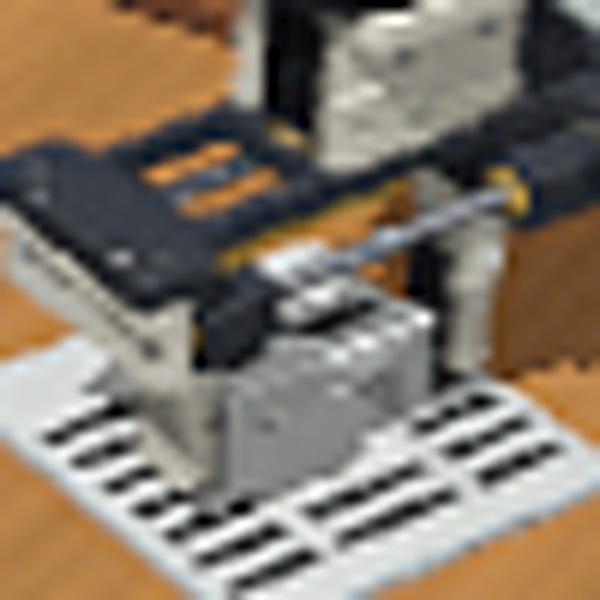

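Call:
apply_moves:
  commands:
    - {"dp": [0,0,-3],"yaw": 0,"grip": 0.8}
    - {"dp": [0,0,-10],"yaw": 0,"grip": 0.8}
    - {"dp": [0,0,-25],"yaw": 0,"grip": 0.8}
    - {"dp": [0,0,-45],"yaw": 0,"grip": 0.8}
    - {"dp": [0,0,-75],"yaw": 0,"grip": 0.8}
    - {"dp": [0,0,-100],"yaw": 0,"grip": 0.8}
    - {"dp": [0,0,-110],"yaw": 0,"grip": 0.8}

```text
time_s: 5.22
tcp_pos: [0.5637, 0.2377, 0.1296]
eef_rot: [-179.8, -0.1, -20.3]
contact_force: [0.2, -0.6, -4.4]
gripper_width: 0.0838
```

```bash
python3 -c "
from mv import *
delta([.5631,.2379,.016],-20.3)
s=snap('scene','s10');t=snap('top','t10')
crop(s,255,110,345,200,8,'pics/s10.png');crop(t,140,140,220,210,8,'pics/t10.png')"
```

```text
t 5.225 tcp [0.5637 0.2377 0.1296] rot [-1.7981e+02 -1.2000e-01 -2.0260e+01] F [ 0.21 -0.62 -4.35] M [-0.026 -0.052 -0.044] w 0.0838 j [ 41.1  19.  -15.1   0.  -55.7  28.6]
dp [ -0.9   0.4 113.6] yaw 0.0007
```

View pics/s10.png

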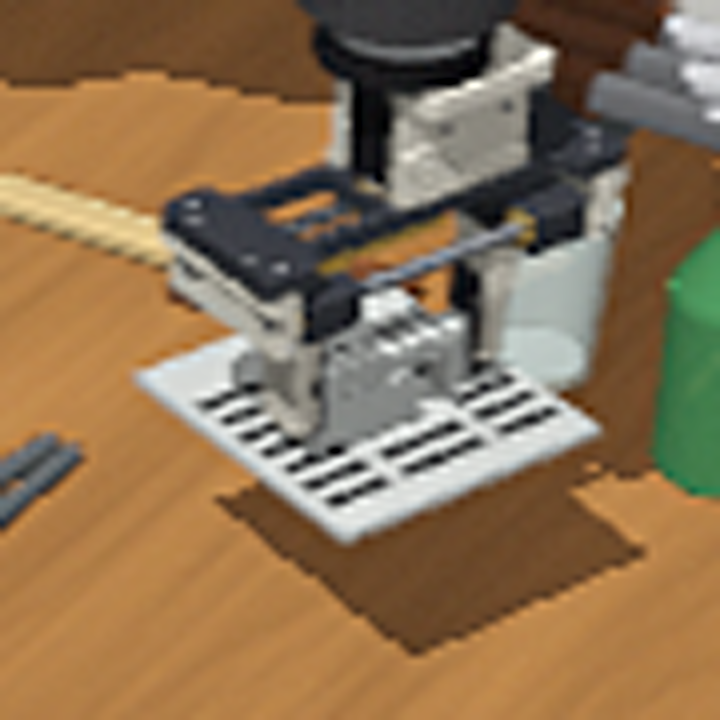

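```bash
cat >> it.py <<'E'
def onplane(c,p,u,v,z):
    o,R=frame(*p); n=R[:,2]; q=o+n*z/1000; d=c.ray(u,v); X=c.p+d*((q-c.p)@n)/(d@n); return (X-o)@R*1000
def toI(p,X): o,R=frame(*p); return (np.asarray(X)-o)@R*1000
E
python3 - <<'E'
from it import *
p=np.load("p.npy");t=load("top0");s=load("scene0")
for (u,v) in ((463,435),(485,445),(440,452),(400,148),(525,325)):
    print(onplane(t,p,(u+.5)/8-.5+240,(v+.5)/8-.5+150,11).round(1))
# wing: scan dark pixels in top
for z in (55,43): 
  im=t.img[150:225,240:340].astype(int).sum(2)
print()
s=load("s10")
from g import *
for (u,v) in ((135,378),(345,540),(600,430)):
    print(s.ray((u+.5)/8-.5+255,(v+.5)/8-.5+110))
# predicted level plate corners now
R=Ro.from_euler("z",-20.3,degrees=True).as_matrix(); hb=np.array([.5637,.2377,.1296+.0173])
for th in (0,5,10,20):
  A=R@Ro.from_euler("y",-th,degrees=True).as_matrix()
  q=s.proj(hb+np.array([[-87,-70,-34],[63,-70,-34],[63,70,-34],[-87,70,-34]])/1000@A.T); print(th,((q+.5-[255,110])*8-.5).round(0).tolist())
E
```

```text
[171.  -66.4  11. ]
[181.  -72.6  11. ]
[158.7 -72.8  11. ]
[157.7  75.2  11. ]
[207.7 -18.8  11. ]

[-0.45879327  0.70391972 -0.54736159]
[-0.40014456  0.71503391 -0.58167717]
[-0.35603054  0.76754567 -0.55944608]
0 [[133.0, 385.0], [343.0, 546.0], [596.0, 439.0], [378.0, 290.0]]
5 [[137.0, 403.0], [348.0, 538.0], [601.0, 431.0], [382.0, 307.0]]
10 [[142.0, 420.0], [352.0, 529.0], [606.0, 422.0], [387.0, 323.0]]
20 [[154.0, 454.0], [358.0, 509.0], [613.0, 402.0], [398.0, 357.0]]
```

```bash
cat > plan.py <<'E'
from it import *
from mv import delta
p=np.load("p.npy")
def tcp(xl,zl,th,yo=0,e=0,g=17.3):
    t=np.radians(th); h=[xl+87*np.cos(t)-34*np.sin(t), yo, zl+87*np.sin(t)+34*np.cos(t)]
    X=W(p,h)[0]; ux=np.array([np.cos(p[2]),np.sin(p[2]),0]); return X-np.array([0,0,g/1000])-ux*e/1000
YAW=np.degrees(p[2])
E
python3 - <<'E'
from plan import *
print(YAW)
d,w=delta(tcp(19.5,68+25,-22),YAW)
for th in (-22,-17,-12,-7,-3,0,2,4.5):
    t=np.radians(th)
    xl=19.5
    if th<-6: zl=12-150*np.sin(t)
    else: zl=12-(163-xl)*np.tan(t) if th<0 else 12-(153-xl)*np.tan(t)
    print(th,round(zl,1),(tcp(xl,zl,th)).round(4))
E
```

```text
-82.54814287690131
t 5.325 tcp [0.5633 0.2375 0.1285] rot [-1.7986e+02 -8.0000e-02 -2.0270e+01] F [-0.08  0.93 -4.05] M [-0.03  -0.051  0.015] w 0.0835 j [ 41.1  19.  -15.2   0.  -55.6  28.6]
dp [ 76.2 344.6 -32.5] yaw 1.087
-22 68.2 [ 0.5166 -0.1214  0.1372]
-17 55.9 [ 0.5167 -0.1227  0.1332]
-12 43.2 [ 0.5168 -0.1235  0.1286]
-7 30.3 [ 0.5169 -0.1238  0.1234]
-3 19.5 [ 0.5169 -0.1238  0.1186]
0 12.0 [ 0.5168 -0.1234  0.1152]
2 7.3 [ 0.5167 -0.1229  0.1133]
4.5 1.5 [ 0.5166 -0.1221  0.1106]
```

Call:
apply_moves:
  commands:
    - {"dp": [0,10,-30],"yaw": 0,"grip": 0.8}
    - {"dp": [5,30,-70],"yaw": 0.05,"grip": 0.8}
    - {"dp": [15,65,-100],"yaw": 0.15,"grip": 0.8}
    - {"dp": [25,105,-110],"yaw": 0.29,"grip": 0.8}
    - {"dp": [35,145,-110],"yaw": 0.43,"grip": 0.8}
    - {"dp": [45,190,-110],"yaw": 0.57,"grip": 0.8}
    - {"dp": [55,235,-110],"yaw": 0.71,"grip": 0.8}
    - {"dp": [62,280,-110],"yaw": 0.85,"grip": 0.8}
    - {"dp": [70,315,-110],"yaw": 0.97,"grip": 0.8}
    - {"dp": [75,337,-110],"yaw": 1.05,"grip": 0.8}
    - {"dp": [76.2,344.6,-110],"yaw": 1.087,"grip": 0.8}
    - {"dp": [76.2,344.6,-110],"yaw": 1.087,"grip": 0.8}

```text
time_s: 6.82
tcp_pos: [0.5145, -0.1127, 0.2361]
eef_rot: [179.9, 0.0, -82.6]
contact_force: [0.1, 0.3, -4.7]
gripper_width: 0.0837
```

```bash
python3 -c "
from plan import *
delta(tcp(19.5,68+25,-22),YAW)
s=snap('scene','s11');t=snap('top','t11')
crop(s,150,130,290,285,4,'pics/s11.png');crop(t,220,120,340,230,6,'pics/t11.png')"
```

```text
t 6.825 tcp [ 0.5145 -0.1127  0.2361] rot [ 1.7993e+02  1.0000e-02 -8.2570e+01] F [ 0.11  0.33 -4.73] M [ 0.093 -0.076 -0.02 ] w 0.0837 j [  9.    6.2 -17.   -0.  -66.9  -1.5]
dp [-0.4 -1.  75.9] yaw -0.0004
```

View pics/s11.png

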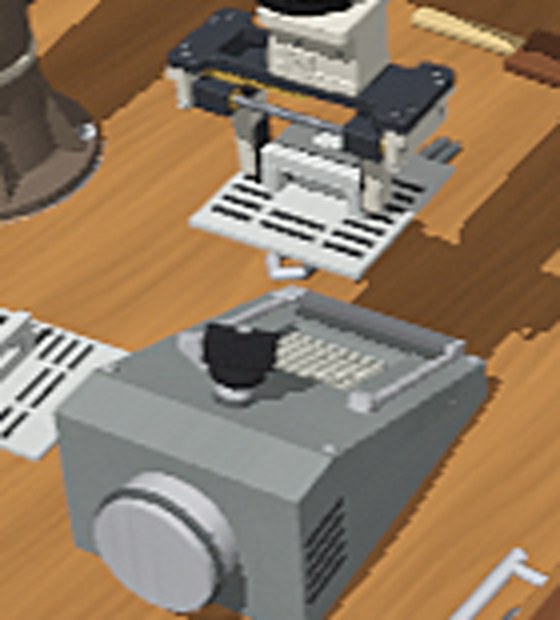

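View pics/t11.png

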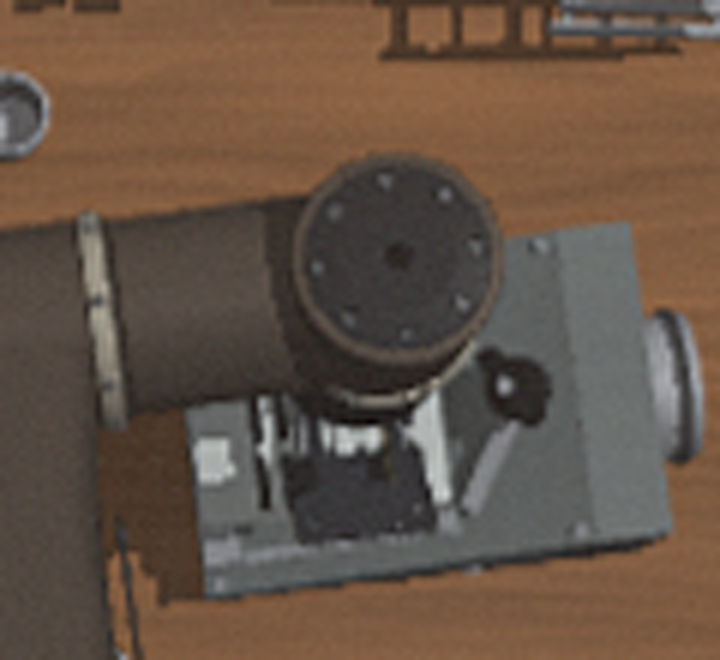

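Call:
apply_moves:
  commands:
    - {"dp": [-0.4,-1,30],"yaw": 0,"grip": 0.8}
    - {"dp": [-0.4,-1,60],"yaw": 0,"grip": 0.8}
    - {"dp": [-0.4,-1,76],"yaw": 0,"grip": 0.8}
    - {"dp": [-0.4,-1,82],"yaw": 0,"grip": 0.8}
    - {"dp": [-0.4,-1,82],"yaw": 0,"grip": 0.8}

```text
time_s: 7.55
tcp_pos: [0.5163, -0.1119, 0.1552]
eef_rot: [-180.0, -0.0, -82.5]
contact_force: [0.1, 0.3, -3.7]
gripper_width: 0.0837
```

```bash
cat > ov.py <<'E'
from plan import *
def gr(th_world,tcpw=None,yaw=None,g=17.3,e=0):
    st=get_state(); T=st["tcp_pos"] if tcpw is None else tcpw; y=st["eef_rot"][2] if yaw is None else yaw
    A=Ro.from_euler("z",y,degrees=True).as_matrix()@Ro.from_euler("y",-th_world,degrees=True).as_matrix()
    hb=np.array(T)+[0,0,g/1000]+A@[0,0,0]
    f=lambda x,y,z:(hb+A@(np.array([x-87,y,z-34])/1000))
    return f
def ov(name,out,th,b,f):
    c=snap("scene",name); G=gr(th); ex=[]
    for z in (5,):
        q=[G(0,-70,z),G(150,-70,z),G(150,70,z),G(0,70,z)]; ex+=[(q[i],q[(i+1)%4]) for i in range(4)]
    q=[G(81,-42,42),G(93,-42,42),G(93,42,42),G(81,42,42)]; ex+=[(q[i],q[(i+1)%4]) for i in range(4)]
    ex+=[tuple(W(p,[A,B])) for A,B in segs[4:13]]
    overlay(c,p,*b,f,out,ex); crop(c,*b,f,out.replace(".png","r.png"))
    L=toI(p,[G(0,0,0),G(150,0,0)]); print("pred lower/upper in intake",L.round(1).tolist())
E
python3 -c "
from ov import *
delta(tcp(19.5,68,-22),YAW)
ov('s12','pics/s12.png',0,(165,170,285,260),6.6)"
```

```text
t 7.55 tcp [ 0.5163 -0.1119  0.1552] rot [-1.7998e+02 -1.0000e-02 -8.2510e+01] F [ 0.12  0.31 -3.74] M [ 0.03  -0.053 -0.004] w 0.0837 j [  9.1  10.2 -23.6   0.  -56.2  -1.6]
dp [ 9.6  1.  18.2] yaw 0.0006
pred lower/upper in intake [[17.7, 1.2, 88.8], [156.8, 1.3, 32.6]]
```

View pics/s12.png

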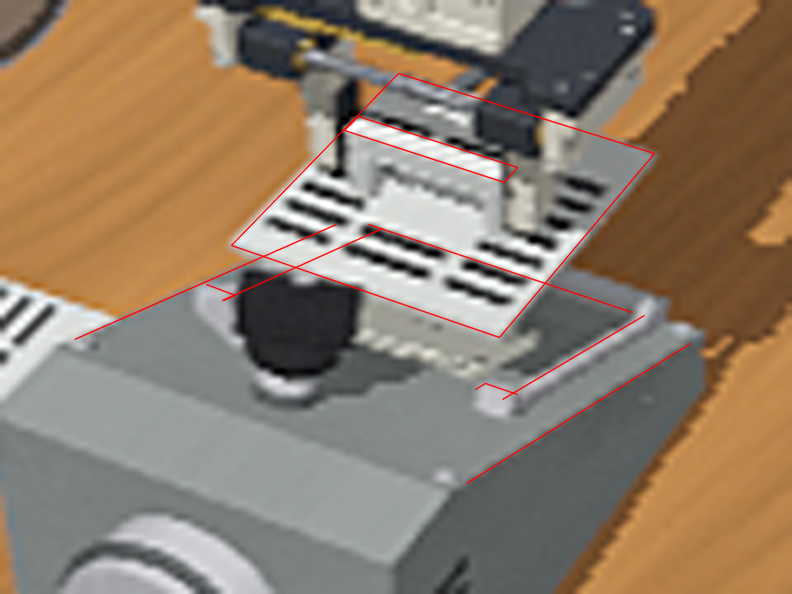

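View pics/s12r.png

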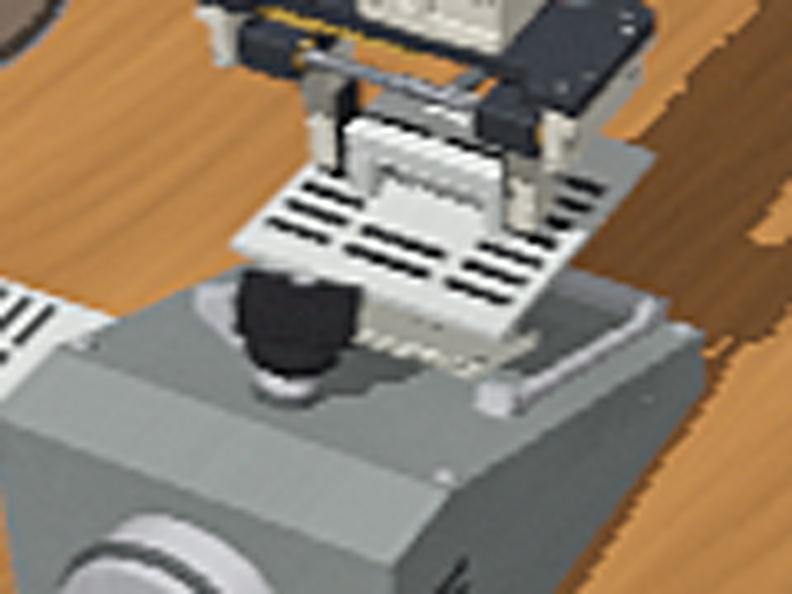

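```bash
python3 -c "
from ov import *
s=load('s12');t=load('top0')
S=[([20,74,6],[150,74,6]),([16,-74,12],[16,74,12]),([153,66,12],[153,82,12]),([163,66,12],[163,82,12]),([153,82,12],[163,82,12]),([153,66,12],[163,66,12])]
overlay(s,p,225,205,280,245,14,'pics/s13.png',[tuple(W(p,[A,B])) for A,B in S])
s0=load('scene0')
S=[([20,-74,6],[150,-74,6]),([20,74,6],[150,74,6]),([16,-74,12],[16,74,12]),([153,66,12],[153,82,12])]
overlay(s0,p,190,195,280,245,8.8,'pics/s14.png',[tuple(W(p,[A,B])) for A,B in S])
"
```

```text
(no output)
```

View pics/s13.png

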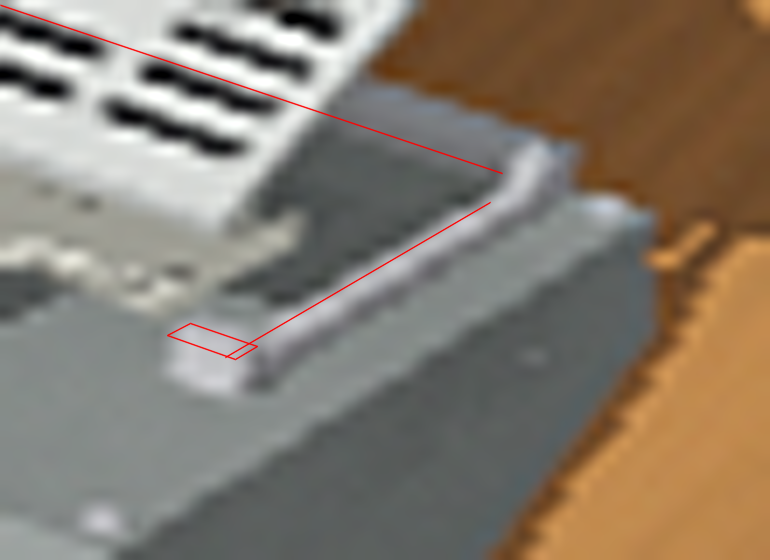

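View pics/s14.png

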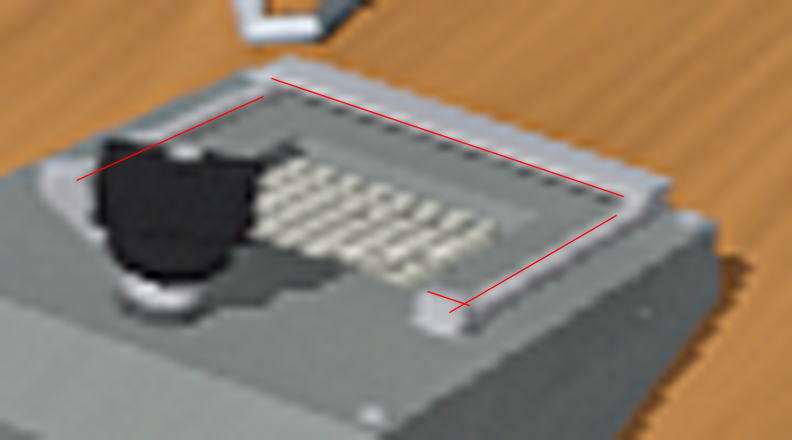

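```bash
python3 -c "
from ov import *
d,w=delta(tcp(19.5,68+6,-22),YAW)
"
```

```text
t 7.6 tcp [ 0.5166 -0.1119  0.1557] rot [-1.7994e+02 -2.0000e-02 -8.2520e+01] F [ 0.07 -0.03 -4.06] M [ 0.083 -0.048  0.002] w 0.0837 j [  9.1  10.2 -23.5   0.  -56.2  -1.6]
dp [ 7.2  1.3 13. ] yaw 0.0005
```

Call:
apply_moves:
  commands:
    - {"dp": [7,1.2,8],"yaw": 0,"grip": 0.8}
    - {"dp": [9.5,1.2,14],"yaw": 0,"grip": 0.8}
    - {"dp": [9.8,1.2,18],"yaw": 0,"grip": 0.8}
    - {"dp": [10.5,1.2,21],"yaw": 0,"grip": 0.8}
    - {"dp": [11,1.2,23],"yaw": 0,"grip": 0.8}

```text
time_s: 8.22
tcp_pos: [0.5164, -0.1231, 0.132]
eef_rot: [-180.0, -0.0, -82.5]
contact_force: [-0.1, 2.1, -0.9]
gripper_width: 0.0839
```

```bash
python3 -c "
from ov import *
d,w=delta(tcp(19.5,43.2,-12),YAW)
ov('s15','pics/s15.png',4,(165,170,285,260),6.6)"
```

```text
t 8.225 tcp [ 0.5164 -0.1231  0.132 ] rot [-1.7997e+02 -1.0000e-02 -8.2540e+01] F [-0.15  2.07 -0.91] M [ 0.552  0.084 -0.012] w 0.0839 j [  7.8  11.8 -24.9   0.  -53.2  -0.3]
dp [ 0.5 -0.3  3.3] yaw 0.0002
pred lower/upper in intake [[19.2, -0.4, 56.0], [161.8, -0.4, 9.6]]
```

View pics/s15.png

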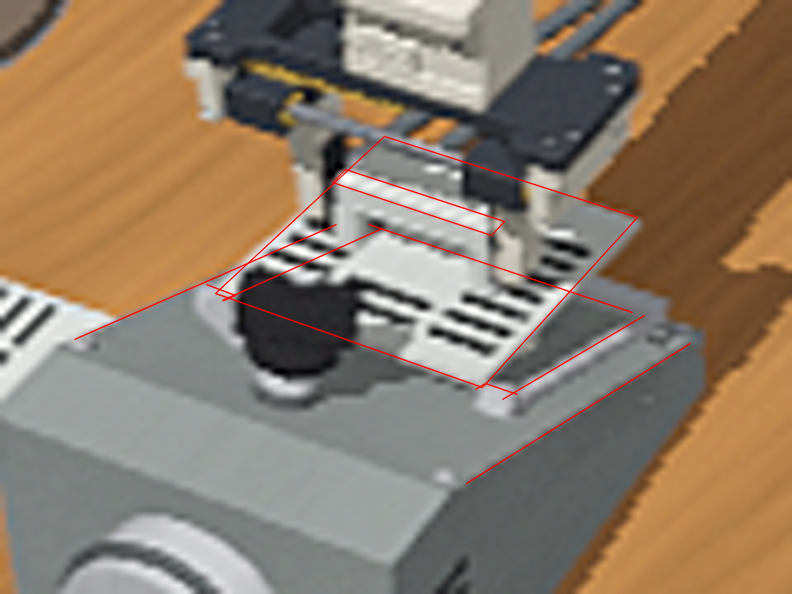

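Call:
apply_moves:
  commands:
    - {"dp": [0.5,-0.3,2],"yaw": 0,"grip": 0.8}
    - {"dp": [0.6,-0.3,4],"yaw": 0,"grip": 0.8}
    - {"dp": [0.7,-0.3,6],"yaw": 0,"grip": 0.8}
    - {"dp": [0.8,-0.3,8],"yaw": 0,"grip": 0.8}
    - {"dp": [0.8,-0.3,10],"yaw": 0,"grip": 0.8}
    - {"dp": [0.8,-0.3,12],"yaw": 0,"grip": 0.8}

```text
time_s: 9.02
tcp_pos: [0.5165, -0.1238, 0.1197]
eef_rot: [180.0, 0.0, -82.6]
contact_force: [-1.0, 3.2, -0.7]
gripper_width: 0.0838
```

```bash
python3 -c "
from ov import *
d,w=delta(tcp(19.5,12,0),YAW)
ov('s16','pics/s16.png',18,(165,170,285,260),6.6)"
```

```text
t 9.025 tcp [ 0.5165 -0.1238  0.1197] rot [ 1.800e+02  1.000e-02 -8.255e+01] F [-1.02  3.25 -0.7 ] M [0.993 0.077 0.018] w 0.0838 j [  7.7  12.7 -25.7  -0.  -51.6  -0.2]
dp [-0.4 -0.4  4.5] yaw -0.0
pred lower/upper in intake [[19.3, -0.4, 21.9], [168.9, -0.4, 11.4]]
```

View pics/s16.png

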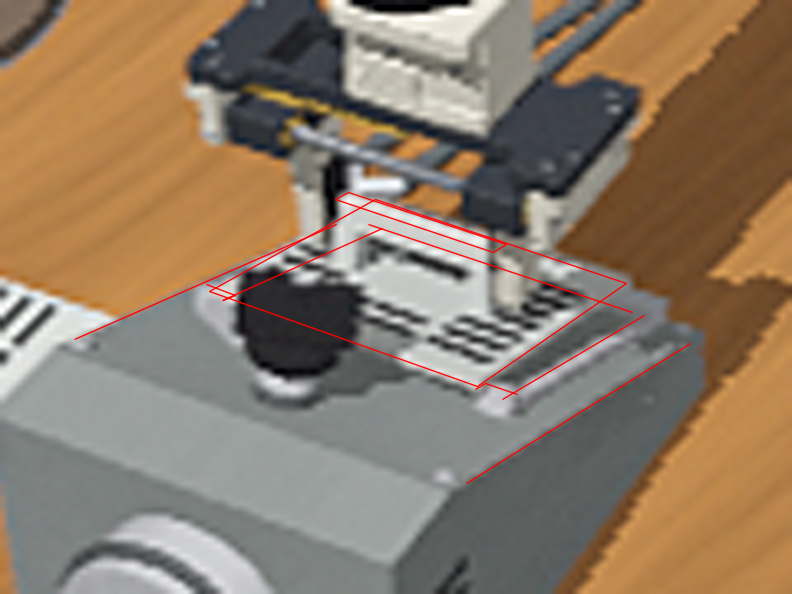

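```bash
python3 -c "
from ov import *
crop(load('s16'),205,195,275,245,11.4,'pics/s16z.png')"
```

```text
(no output)
```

View pics/s16z.png

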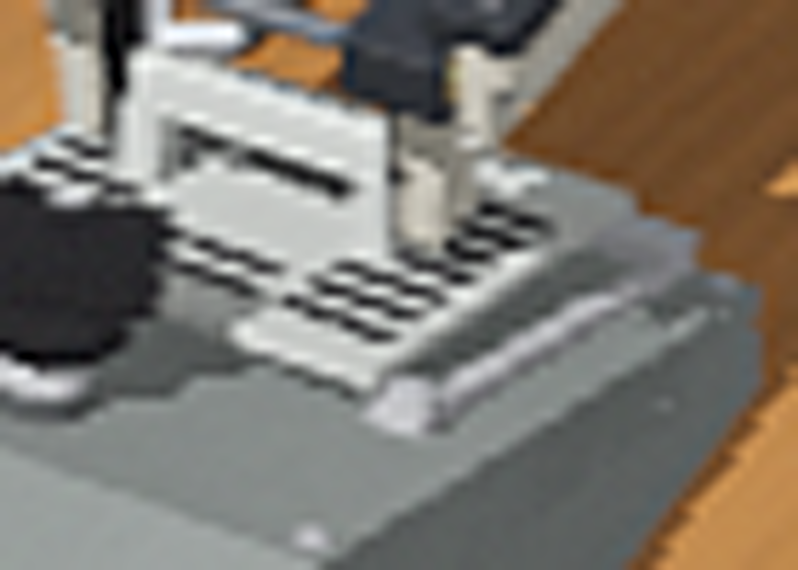

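Call:
apply_moves:
  commands:
    - {"dp": [0.6,-0.4,2],"yaw": 0,"grip": 0.8}
    - {"dp": [0.5,-0.4,4],"yaw": 0,"grip": 0.8}
    - {"dp": [0.2,-0.4,5.5],"yaw": 0,"grip": 0.8}
    - {"dp": [0,-0.4,7],"yaw": 0,"grip": 0.8}
    - {"dp": [-0.2,-0.4,8],"yaw": 0,"grip": 0.8}
    - {"dp": [-0.2,-0.4,8],"yaw": 0,"grip": 0.8}

```text
time_s: 9.82
tcp_pos: [0.5168, -0.1238, 0.1118]
eef_rot: [180.0, -0.0, -82.6]
contact_force: [-0.2, 1.1, -2.5]
gripper_width: 0.084
```

```bash
python3 -c "
from ov import *
d,w=delta(tcp(19.5,1.5,4.5),YAW)
ov('s17','pics/s17.png',25,(205,195,275,245),11.4)"
```

```text
t 9.825 tcp [ 0.5168 -0.1238  0.1118] rot [ 1.7998e+02 -1.0000e-02 -8.2550e+01] F [-0.25  1.05 -2.47] M [0.318 0.306 0.006] w 0.084 j [  7.7  13.2 -26.2   0.  -50.6  -0.3]
dp [-1.8 -0.1  1.1] yaw -0.0001
pred lower/upper in intake [[20.5, -0.1, 4.1], [170.3, -0.1, 12.0]]
```

View pics/s17.png

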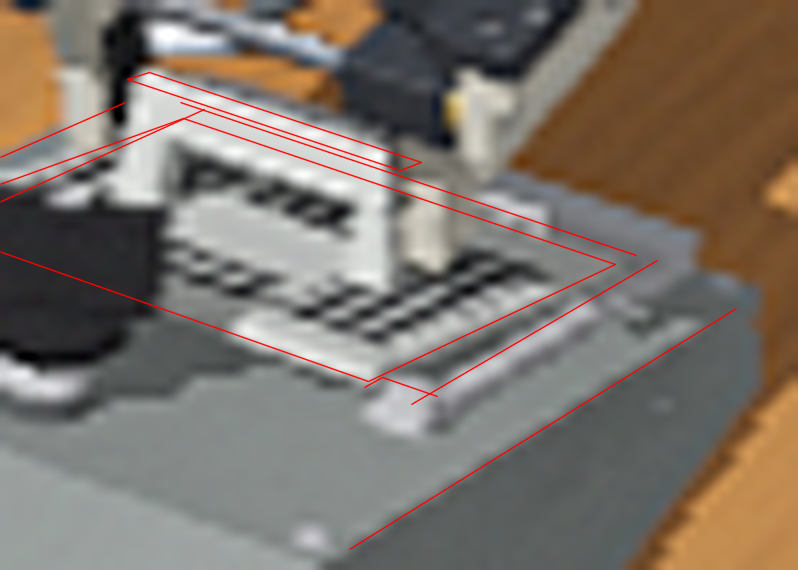

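View pics/s17r.png

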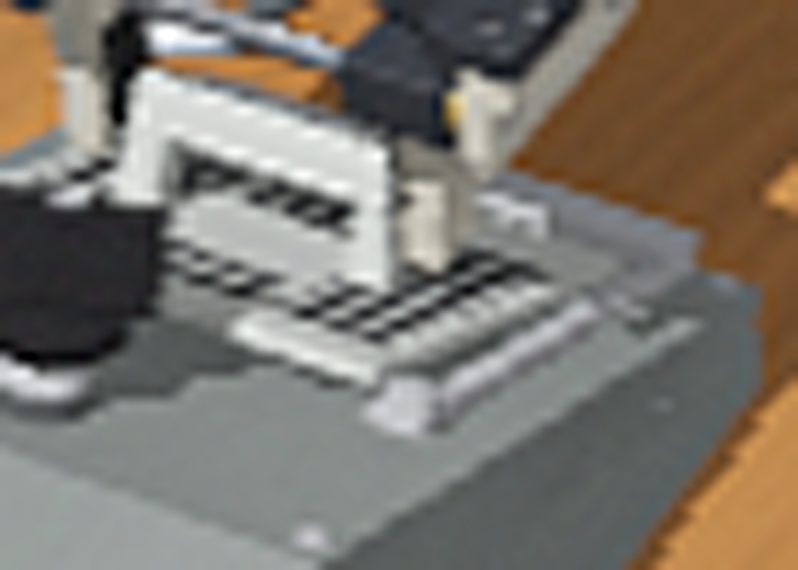

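Call:
apply_moves:
  commands:
    - {"dp": [-0.2,-0.1,1],"yaw": 0,"grip": 0.8}
    - {"dp": [-0.4,-0.1,2],"yaw": 0,"grip": 0.8}
    - {"dp": [-0.6,-0.1,2.5],"yaw": 0,"grip": 0.8}
    - {"dp": [-0.6,-0.1,2.5],"yaw": 0,"grip": 0.8}

```text
time_s: 10.38
tcp_pos: [0.5172, -0.1234, 0.1104]
eef_rot: [-180.0, -0.0, -82.5]
contact_force: [-3.7, -0.3, 6.8]
gripper_width: 0.0841
```

```bash
python3 -c "
from ov import *
d,w=delta(tcp(8,0.5,4.8),YAW)
ov('s18','pics/s18.png',26.5,(205,195,275,245),11.4)"
```

```text
t 10.375 tcp [ 0.5172 -0.1234  0.1104] rot [-1.7996e+02 -5.0000e-02 -8.2530e+01] F [-3.67 -0.25  6.8 ] M [ 0.015  1.33  -0.076] w 0.0841 j [  7.8  13.3 -26.4   0.1 -50.3  -0.3]
dp [-12.    0.4   4.6] yaw 0.0004
pred lower/upper in intake [[20.7, 0.4, 0.8], [170.2, 0.4, 12.5]]
```

View pics/s18r.png

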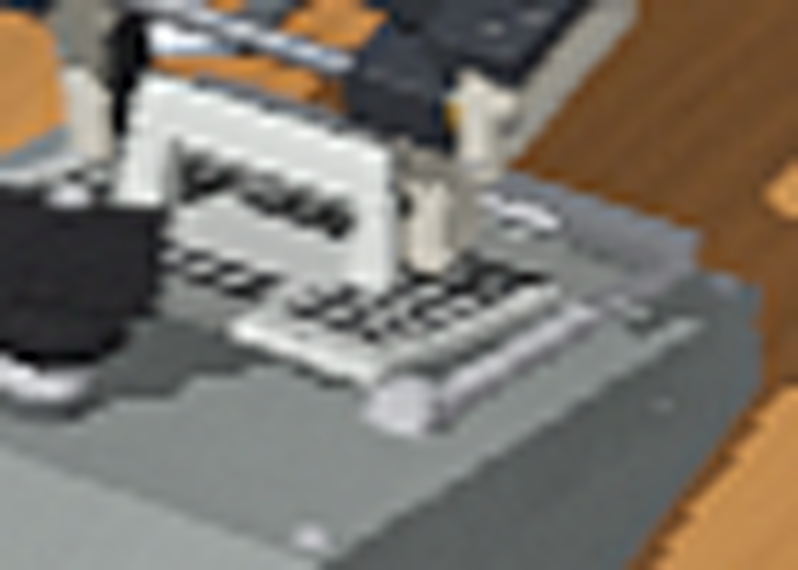

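View pics/s18.png

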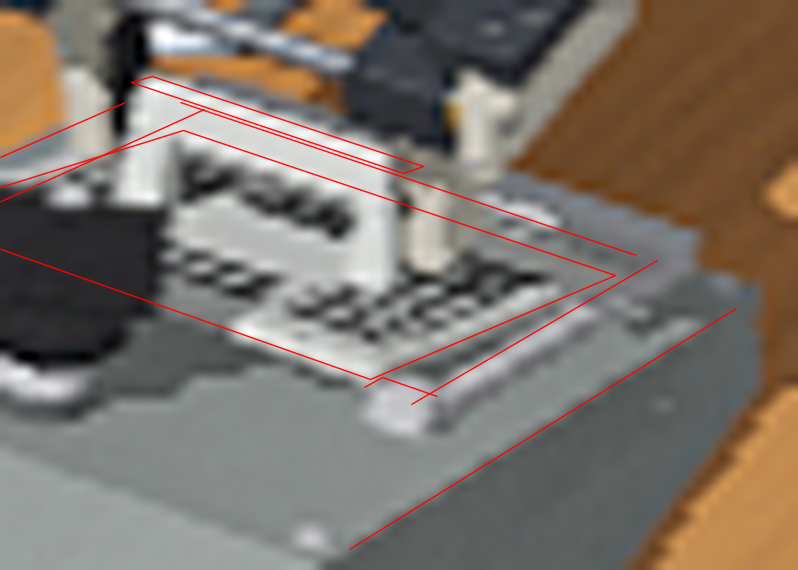

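Call:
apply_moves:
  commands:
    - {"dp": [-0.5,0.3,-0.8],"yaw": 0,"grip": 0.8}
    - {"dp": [-2,0.3,0],"yaw": 0,"grip": 0.8}
    - {"dp": [-3.5,0.3,0.6],"yaw": 0,"grip": 0.8}
    - {"dp": [-5,0.3,1.2],"yaw": 0,"grip": 0.8}
    - {"dp": [-5,0.3,1.2],"yaw": 0,"grip": 0.8}

```text
time_s: 11.05
tcp_pos: [0.5159, -0.1178, 0.1079]
eef_rot: [180.0, 0.0, -82.5]
contact_force: [-0.8, 0.9, -2.9]
gripper_width: 0.0839
```

```bash
python3 -c "
from ov import *
d,w=delta(tcp(8,0.5,4.8),YAW)
ov('s19','pics/s19.png',26.5,(205,195,275,245),11.4)"
```

```text
t 11.05 tcp [ 0.5159 -0.1178  0.1079] rot [ 1.7998e+02  1.0000e-02 -8.2540e+01] F [-0.76  0.89 -2.91] M [ 0.325 -0.161  0.055] w 0.0839 j [  8.4  13.3 -26.7  -0.  -50.   -0.9]
dp [-6.3 -0.2  2.2] yaw 0.0001
pred lower/upper in intake [[14.5, -0.2, 0.6], [164.1, -0.2, 12.4]]
```

View pics/s19r.png

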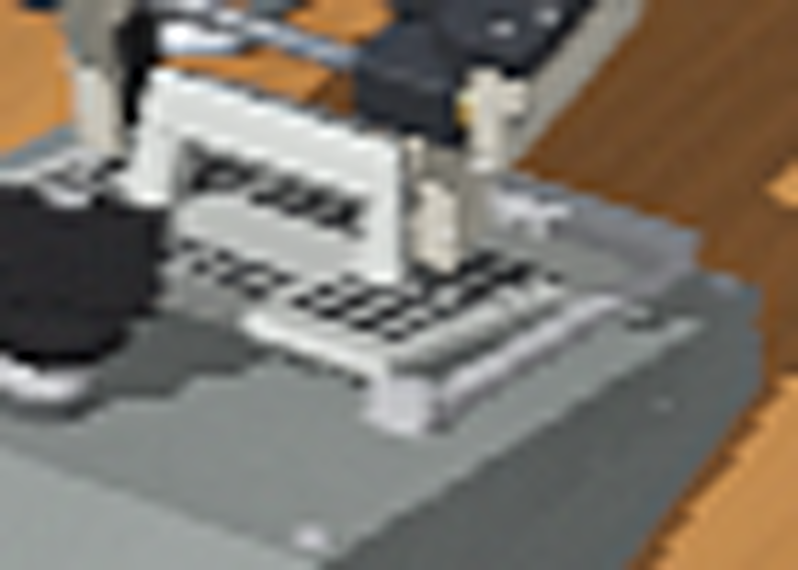

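Call:
apply_moves:
  commands:
    - {"dp": [-1.5,-0.1,0.5],"yaw": 0,"grip": 0.8}
    - {"dp": [-3,-0.1,1.1],"yaw": 0,"grip": 0.8}
    - {"dp": [-4.5,-0.1,1.6],"yaw": 0,"grip": 0.8}
    - {"dp": [-6,-0.1,2.2],"yaw": 0,"grip": 0.8}
    - {"dp": [-6,-0.1,2.2],"yaw": 0,"grip": 0.8}

```text
time_s: 11.72
tcp_pos: [0.5152, -0.1121, 0.1059]
eef_rot: [180.0, 0.0, -82.5]
contact_force: [-0.0, -0.1, -4.4]
gripper_width: 0.0837
```

```bash
python3 -c "
from ov import *
d,w=delta(tcp(2,0.5,4.8),YAW)
ov('s20','pics/s20.png',26.5,(205,195,275,245),11.4)"
```

```text
t 11.725 tcp [ 0.5152 -0.1121  0.1059] rot [179.98   0.   -82.54] F [-0.04 -0.07 -4.41] M [ 0.062 -0.008 -0.074] w 0.0837 j [  9.1  13.3 -27.1  -0.  -49.6  -1.6]
dp [-6.1 -0.2  2.4] yaw 0.0001
pred lower/upper in intake [[8.4, -0.1, 0.9], [157.9, -0.1, 12.7]]
```

View pics/s20r.png

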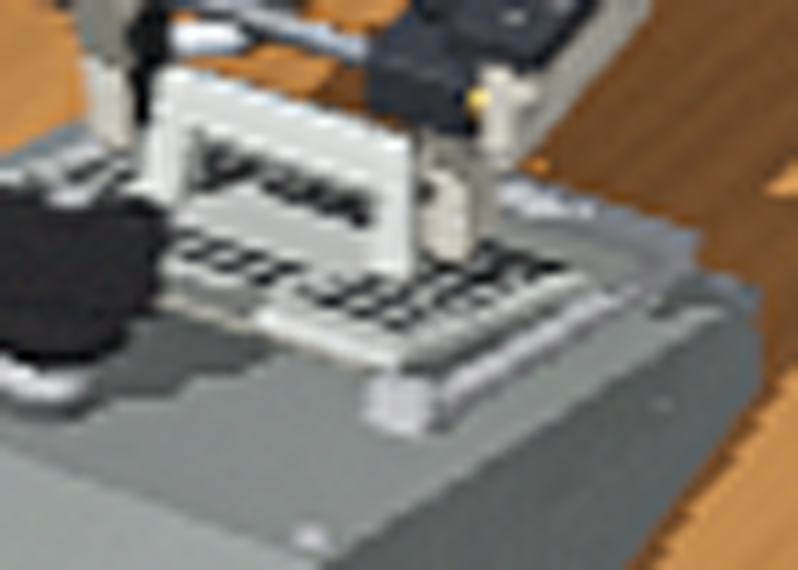

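View pics/s20.png

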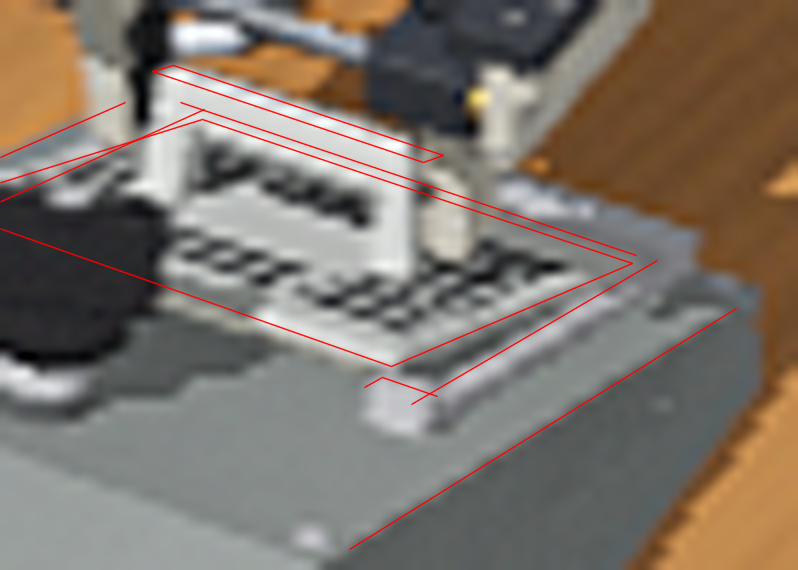

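Call:
apply_moves:
  commands:
    - {"dp": [-1.5,-0.1,0.6],"yaw": 0,"grip": 0.8}
    - {"dp": [-3,-0.1,1.2],"yaw": 0,"grip": 0.8}
    - {"dp": [-4,-0.1,1.6],"yaw": 0,"grip": 0.8}
    - {"dp": [-5,-0.1,2],"yaw": 0,"grip": 0.8}
    - {"dp": [-5,-0.1,2],"yaw": 0,"grip": 0.8}

```text
time_s: 12.4
tcp_pos: [0.5147, -0.1071, 0.1039]
eef_rot: [180.0, -0.0, -82.5]
contact_force: [-1.1, 0.2, -3.4]
gripper_width: 0.0841
```

```bash
python3 -c "
from ov import *
d,w=delta(tcp(2,0.5,4.8),YAW)
ov('s21','pics/s21.png',26.5,(205,195,275,245),11.4)"
```

```text
t 12.4 tcp [ 0.5147 -0.1071  0.1039] rot [180.    -0.   -82.55] F [-1.08  0.23 -3.36] M [ 0.075 -0.044 -0.026] w 0.0841 j [  9.6  13.3 -27.4   0.  -49.3  -2.2]
dp [-1.1  0.   0.5] yaw 0.0
pred lower/upper in intake [[3.0, 0.1, 1.0], [152.6, 0.1, 12.7]]
```

View pics/s21.png

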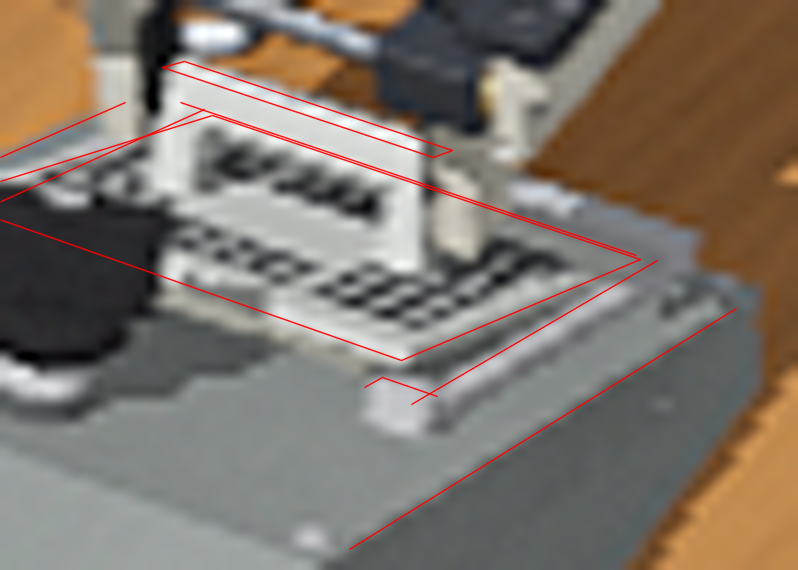

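Call:
apply_moves:
  commands:
    - {"dp": [-1,0,0.4],"yaw": 0,"grip": 0.8}
    - {"dp": [-2,0,0.8],"yaw": 0,"grip": 0.8}
    - {"dp": [-2.5,0,1],"yaw": 0,"grip": 0.8}
    - {"dp": [-2.5,0,1],"yaw": 0,"grip": 0.8}

```text
time_s: 12.95
tcp_pos: [0.5148, -0.1057, 0.1038]
eef_rot: [-180.0, -0.1, -82.5]
contact_force: [-0.6, -6.0, 0.9]
gripper_width: 0.0836
```

```bash
python3 -c "
from ov import *
d,w=delta(tcp(1,0,0),YAW)"
```

```text
t 12.95 tcp [ 0.5148 -0.1057  0.1038] rot [-1.7998e+02 -1.1000e-01 -8.2480e+01] F [-0.58 -6.    0.91] M [-2.485  0.256  0.452] w 0.0836 j [  9.9  13.2 -27.6   0.1 -49.2  -2.5]
dp [5.1 0.3 6.6] yaw 0.0013
```

```bash
python3 -c "
from ov import *
delta(tcp(2.8,0.5,4.8),YAW)
delta(tcp(2.8,0,2),YAW)
delta(tcp(2.8,0,0),YAW)"
```

```text
t 12.95 tcp [ 0.5148 -0.1057  0.1038] rot [-1.7998e+02 -1.1000e-01 -8.2480e+01] F [-0.58 -6.    0.91] M [-2.485  0.256  0.452] w 0.0836 j [  9.9  13.2 -27.6   0.1 -49.2  -2.5]
dp [1.  0.3 0. ] yaw 0.0013
t 12.95 tcp [ 0.5148 -0.1057  0.1038] rot [-1.7998e+02 -1.1000e-01 -8.2480e+01] F [-0.58 -6.    0.91] M [-2.485  0.256  0.452] w 0.0836 j [  9.9  13.2 -27.6   0.1 -49.2  -2.5]
dp [4.5 0.3 3.6] yaw 0.0013
t 12.95 tcp [ 0.5148 -0.1057  0.1038] rot [-1.7998e+02 -1.1000e-01 -8.2480e+01] F [-0.58 -6.    0.91] M [-2.485  0.256  0.452] w 0.0836 j [  9.9  13.2 -27.6   0.1 -49.2  -2.5]
dp [6.8 0.3 5.9] yaw 0.0013
```

Call:
apply_moves:
  commands:
    - {"dp": [2,0.3,0],"yaw": 0,"grip": 0.8}
    - {"dp": [3,0.3,1],"yaw": 0,"grip": 0.8}
    - {"dp": [4,0.3,2],"yaw": 0,"grip": 0.8}
    - {"dp": [5,0.3,3],"yaw": 0,"grip": 0.8}
    - {"dp": [5,0.3,3],"yaw": 0,"grip": 0.8}

```text
time_s: 13.58
tcp_pos: [0.5149, -0.1096, 0.0998]
eef_rot: [-180.0, 0.0, -82.6]
contact_force: [0.3, 0.5, -2.0]
gripper_width: 0.0839
```

```bash
python3 -c "
from ov import *
delta(tcp(2.8,0,0),YAW)
ov('s22','pics/s22.png',24.3,(205,195,275,245),11.4)"
```

```text
t 13.575 tcp [ 0.5149 -0.1096  0.0998] rot [-1.7999e+02  1.0000e-02 -8.2560e+01] F [ 0.29  0.48 -1.98] M [ 0.26  -0.213 -0.006] w 0.0839 j [  9.3  13.6 -27.6  -0.  -48.8  -1.9]
dp [ 2.9 -0.1  2. ] yaw -0.0002
pred lower/upper in intake [[2.3, -0.1, -0.5], [152.1, -0.2, 5.5]]
```

View pics/s22.png

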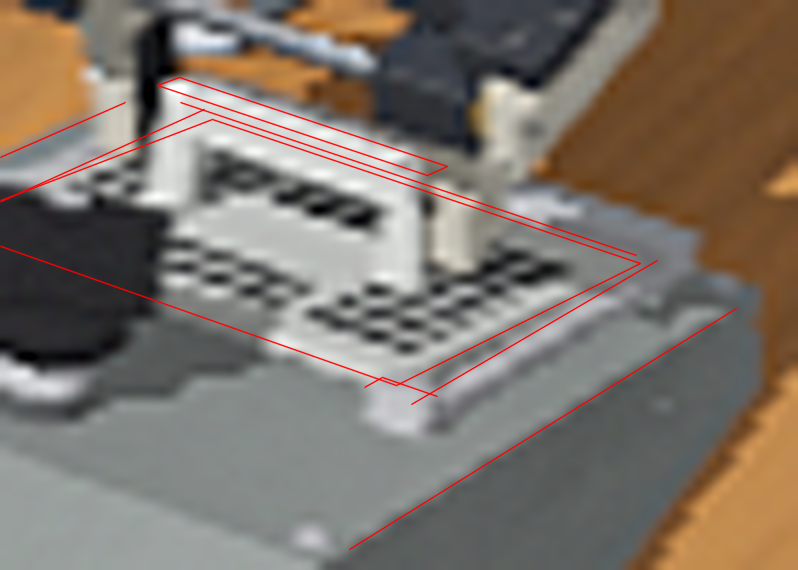

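Call:
apply_moves:
  commands:
    - {"dp": [1,0,0.8],"yaw": 0,"grip": 0.8}
    - {"dp": [2,0,1.6],"yaw": 0,"grip": 0.8}
    - {"dp": [2.4,0,2.2],"yaw": 0,"grip": 0.8}
    - {"dp": [2.4,0,2.2],"yaw": 0,"grip": 0.8}

```text
time_s: 14.12
tcp_pos: [0.5151, -0.112, 0.0977]
eef_rot: [180.0, 0.0, -82.5]
contact_force: [0.0, 2.1, -2.4]
gripper_width: 0.0835
```

```bash
python3 -c "
from ov import *
delta(tcp(2.8,0,0),YAW)
ov('s23','pics/s23.png',22,(205,195,275,245),11.4)"
```

```text
t 14.125 tcp [ 0.5151 -0.112   0.0977] rot [180.     0.   -82.55] F [ 0.02  2.05 -2.38] M [ 0.765 -0.112  0.081] w 0.0835 j [  9.1  13.8 -27.7  -0.  -48.5  -1.6]
dp [ 0.5 -0.3 -0.1] yaw 0.0
pred lower/upper in intake [[2.4, -0.3, 0.1], [152.4, -0.3, 0.1]]
```

View pics/s23.png

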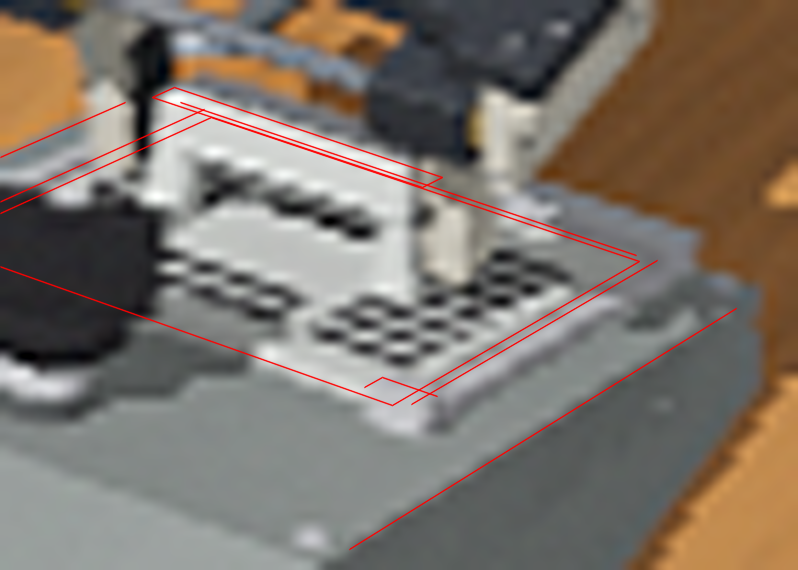

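```bash
python3 -c "
from ov import *
a=load('s20');b=load('s23')
crop(a,225,215,260,240,20,'pics/a.png');crop(b,225,215,260,240,20,'pics/b.png')
x=np.vstack([cv2.imread('pics/a.png'),cv2.imread('pics/b.png')]);cv2.imwrite('pics/ab.png',cv2.resize(x,(420,600)))
t=snap('top','t23');crop(t,235,160,315,225,9,'pics/t23.png')"
```

```text
(no output)
```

View pics/ab.png

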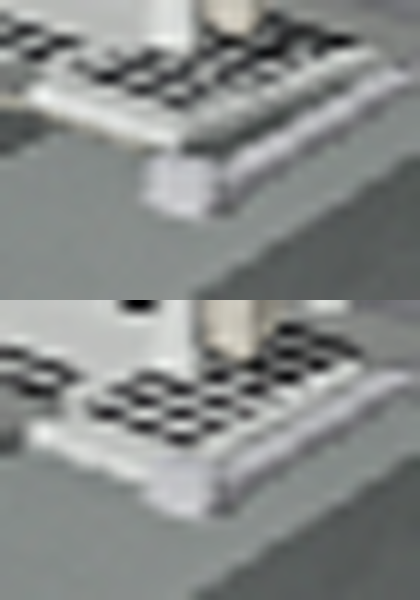

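View pics/t23.png

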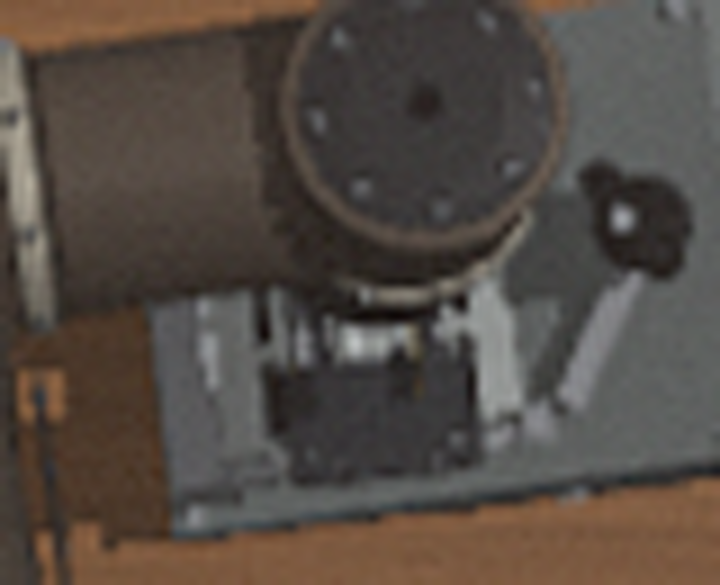

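Call:
apply_moves:
  commands:
    - {"dp": [-0.6,0,0.6],"yaw": 0,"grip": 0.8}
    - {"dp": [-0.6,0,1.2],"yaw": 0,"grip": 0.8}
    - {"dp": [-0.6,0,1.6],"yaw": 0,"grip": 0.8}
    - {"dp": [-0.6,0,1.6],"yaw": 0,"grip": 0.8}

```text
time_s: 14.72
tcp_pos: [0.5152, -0.1117, 0.0975]
eef_rot: [-180.0, -0.0, -82.5]
contact_force: [-4.4, 1.4, 11.7]
gripper_width: 0.0838
```

```bash
python3 -c "
from ov import *
delta(tcp(2.8,0,0),YAW)
ov('s24','pics/s24.png',22,(205,195,275,245),11.4)"
```

```text
t 14.725 tcp [ 0.5152 -0.1117  0.0975] rot [-1.7997e+02 -4.0000e-02 -8.2520e+01] F [-4.37  1.35 11.69] M [0.66  1.733 0.032] w 0.0838 j [  9.1  13.8 -27.7   0.1 -48.4  -1.7]
dp [ 0.8 -0.1 -0.3] yaw 0.0005
pred lower/upper in intake [[2.0, -0.2, -0.0], [152.0, -0.1, -0.0]]
```

View pics/s24.png

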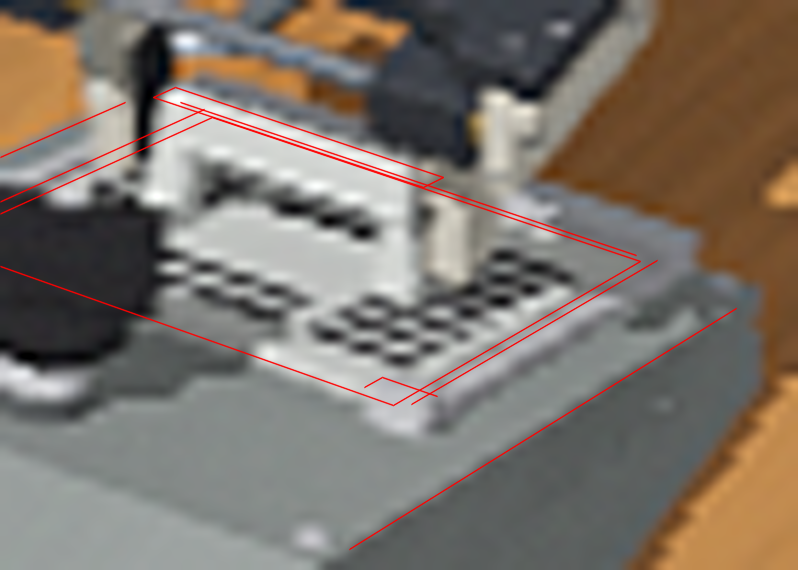

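```bash
python3 -c "
from ov import *
c=load('s24')
for th in (20,22,24,26):
    G=gr(th); q=c.proj(np.array([G(150,70,5),G(150,0,5),G(150,30,5),G(0,70,5),G(93,42,42)])); print(th,((q+.5-[205,195])*11.4-.5).round(0).tolist())
print(((c.proj(W(p,[[153,66,12],[153,82,12],[163,66,12],[163,82,12],[163,66,0]]))+.5-[205,195])*11.4-.5).round(0).tolist())
crop(c,222,205,262,240,19,'pics/s24z.png')
"
```

```text
20 [[394.0, 412.0], [161.0, 329.0], [260.0, 364.0], [644.0, 250.0], [422.0, 188.0]]
22 [[393.0, 405.0], [160.0, 323.0], [259.0, 358.0], [640.0, 261.0], [423.0, 187.0]]
24 [[393.0, 398.0], [159.0, 316.0], [258.0, 351.0], [637.0, 272.0], [423.0, 186.0]]
26 [[393.0, 391.0], [159.0, 309.0], [258.0, 344.0], [633.0, 283.0], [424.0, 185.0]]
[[382.0, 377.0], [437.0, 396.0], [364.0, 387.0], [419.0, 406.0], [357.0, 430.0]]
```

View pics/s24z.png

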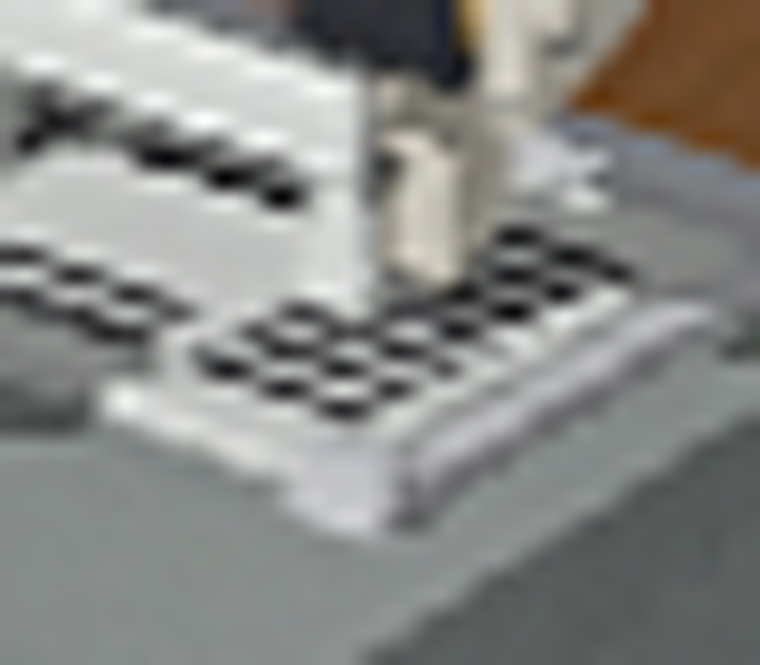

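Call:
apply_moves:
  commands:
    - {"dp": [0,0,-1],"yaw": 0,"grip": 0.8}
    - {"dp": [0,0,-1.3],"yaw": 0,"grip": 0.8}
    - {"dp": [0,0,-1.3],"yaw": 0,"grip": 0.8}
    - {"dp": [0,0,-1.3],"yaw": 0,"grip": 0.8}
  newtons: 3

```text
time_s: 15.28
tcp_pos: [0.5151, -0.1115, 0.0974]
eef_rot: [180.0, -0.0, -82.6]
contact_force: [-0.2, -0.6, 0.6]
gripper_width: 0.0841
```

```bash
python3 -c "
from ov import *
delta(tcp(2.8,0,0),YAW)
c=snap('scene','s25');crop(c,222,205,262,240,19,'pics/s25z.png')"
```

```text
t 15.275 tcp [ 0.5151 -0.1115  0.0974] rot [ 1.800e+02 -1.000e-02 -8.255e+01] F [-0.18 -0.64  0.61] M [ 0.017 -0.071  0.026] w 0.0841 j [  9.1  13.8 -27.7   0.  -48.5  -1.7]
dp [ 1.  -0.2 -0.4] yaw -0.0001
```

View pics/s25z.png

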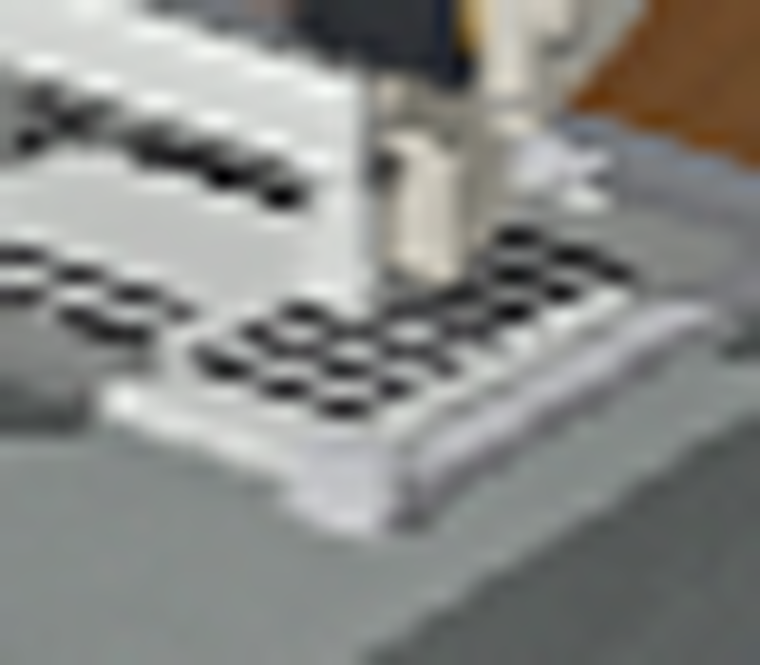

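Call:
apply_moves:
  commands:
    - {"dp": [0,0,0],"yaw": 0,"grip": 0.9}
    - {"dp": [0,0,0],"yaw": 0,"grip": 1}
    - {"dp": [0,0,0],"yaw": 0,"grip": 1}
    - {"dp": [0,0,-4],"yaw": 0,"grip": 1}
    - {"dp": [0,0,-10],"yaw": 0,"grip": 1}
    - {"dp": [0,0,-20],"yaw": 0,"grip": 1}

```text
time_s: 16.08
tcp_pos: [0.5149, -0.1115, 0.118]
eef_rot: [180.0, -0.0, -82.5]
contact_force: [0.8, 0.5, 0.3]
gripper_width: 0.0877
```

```bash
python3 -c "
from ov import *
delta(tcp(2.8,0,0),YAW)
c=snap('scene','s26');crop(c,195,190,275,250,9.5,'pics/s26z.png')"
```

```text
t 16.075 tcp [ 0.5149 -0.1115  0.118 ] rot [179.98  -0.   -82.55] F [0.78 0.51 0.25] M [ 0.069 -0.069 -0.01 ] w 0.0877 j [  9.1  12.4 -26.4   0.  -51.2  -1.7]
dp [ 1.  -0.4 20.1] yaw 0.0
```

View pics/s26z.png

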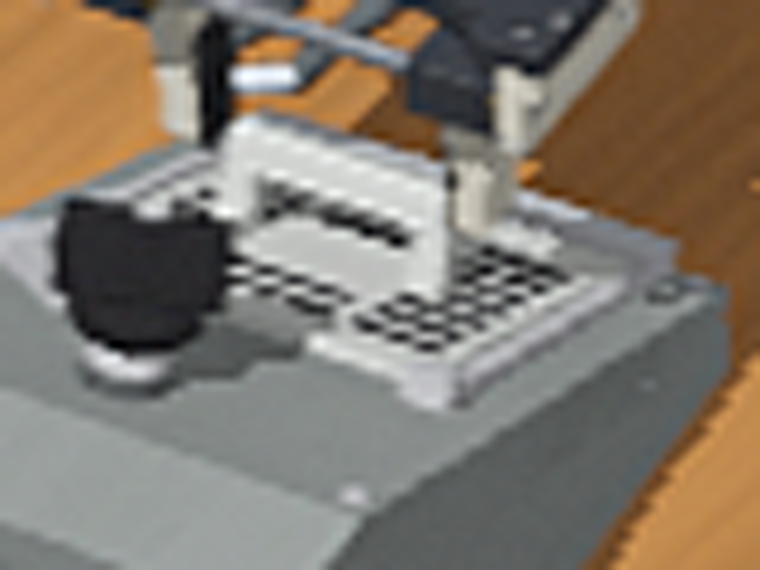

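Call:
apply_moves:
  commands:
    - {"dp": [0,0,-40],"yaw": 0,"grip": 1}
    - {"dp": [0,0,-90],"yaw": 0,"grip": 1}
    - {"dp": [-40,0,-130],"yaw": 0,"grip": 1}
    - {"dp": [-90,0,-140],"yaw": 0,"grip": 0.5}
    - {"dp": [-145,0,-140],"yaw": 0,"grip": 0.3}
    - {"dp": [-200,0,-140],"yaw": 0,"grip": 0.3}
    - {"dp": [-220,0,-140],"yaw": 0,"grip": 0.3}

```text
time_s: 17.0
tcp_pos: [0.486, 0.1091, 0.2582]
eef_rot: [-179.9, 0.0, -82.4]
contact_force: [-0.2, -1.1, 0.9]
gripper_width: 0.0528
```

```bash
python3 -c "
from ov import *
delta(tcp(2.8,0,0),YAW)
c=snap('scene','s27');crop(c,165,190,275,270,7,'pics/s27.png')
t=snap('top','t27');crop(t,235,150,335,225,8,'pics/t27.png')
def G(x,y,z): return W(p,[x,y,z])[0]
for nm,c,b,f in (('s27o',c,(165,190,275,270),7),('t27o',t,(235,150,335,225),8)):
    ex=[]
    for o in (2,):
        q=[G(o,-70,5),G(o+150,-70,5),G(o+150,70,5),G(o,70,5)]; ex+=[(q[i],q[(i+1)%4]) for i in range(4)]
        q=[G(o+81,-42,42),G(o+93,-42,42),G(o+93,42,42),G(o+81,42,42)]; ex+=[(q[i],q[(i+1)%4]) for i in range(4)]
    overlay(c,p,*b,f,'pics/%s.png'%nm,ex)
"
```

```text
t 17.0 tcp [0.486  0.1091 0.2582] rot [-1.7993e+02  4.0000e-02 -8.2410e+01] F [-0.18 -1.13  0.89] M [ 0.027 -0.112 -0.016] w 0.0528 j [ 35.3   2.4 -18.2  -0.  -69.3 -27.7]
dp [223.7   0.4 160.1] yaw 0.0024
```

View pics/s27o.png

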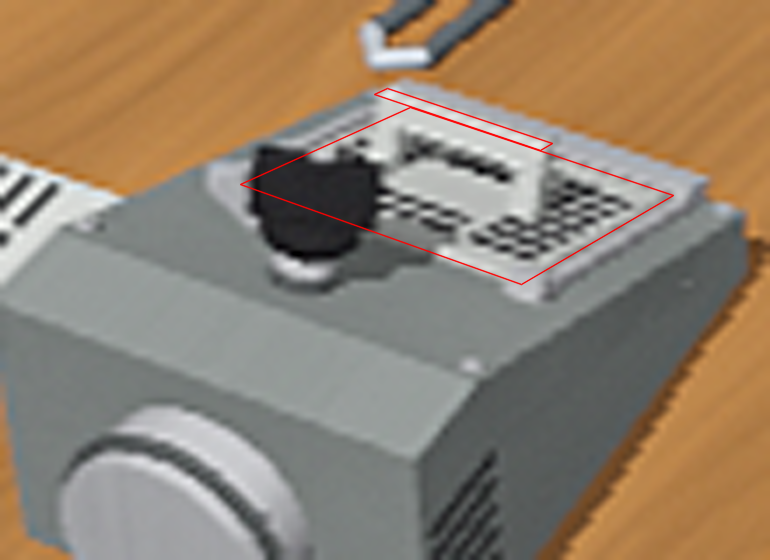

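View pics/t27o.png

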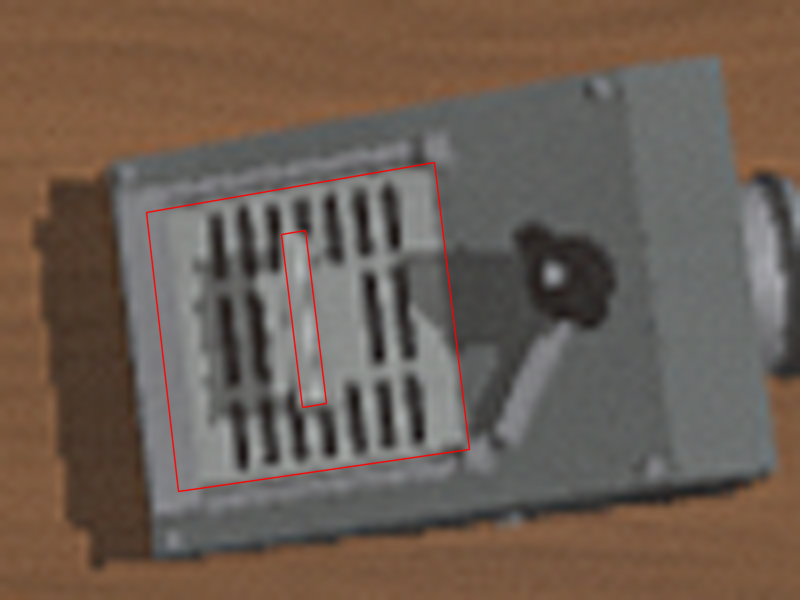

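View pics/t27.png

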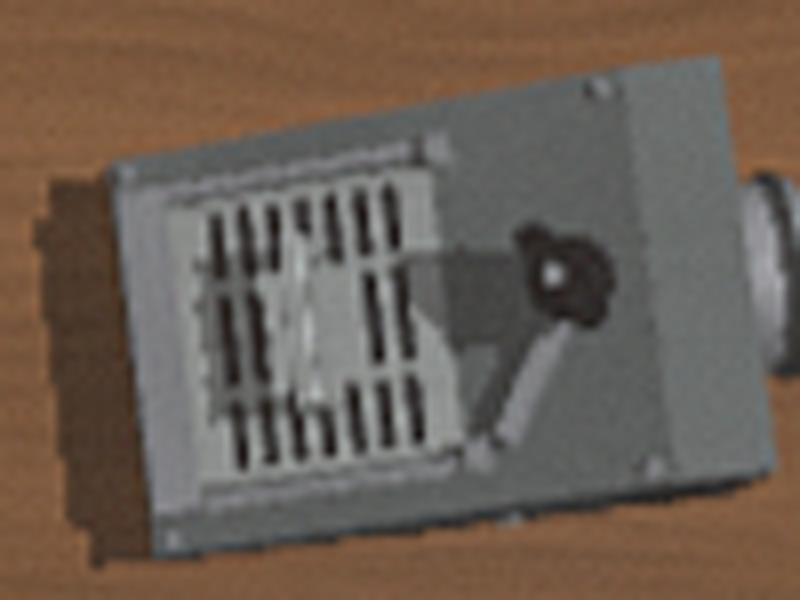

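```bash
cat > kn.py <<'E'
from ov import *
def knobsegs(phi,cl):
    f=np.radians(phi); u=np.array([np.cos(f),np.sin(f),0]); v=np.array([-u[1],u[0],0]); C=np.array([218,0,0])
    S=[]
    for z in (29,55):
        q=[C+27*a*u+7*b*v+[0,0,z] for a,b in ((1,1),(1,-1),(-1,-1),(-1,1))]
        S+=[(q[i],q[(i+1)%4]) for i in range(4)]
    th=np.linspace(0,2*np.pi,25); r=[C+[21*np.cos(a),21*np.sin(a),29] for a in th]; S+=[(r[i],r[i+1]) for i in range(24)]
    d=np.pi+1.15-cl; w=np.array([np.cos(d),np.sin(d),0]); S+=[(C+[0,0,10],C+82*w+[0,0,10])]
    return [tuple(W(p,[A,B])) for A,B in S]
E
python3 -c "
from kn import *
ex=knobsegs(112,.14)
overlay(load('s27'),p,170,190,240,240,11,'pics/k1.png',ex);overlay(load('t27'),p,280,165,330,220,11,'pics/k2.png',ex)
crop(load('s27'),170,190,240,240,11,'pics/k1r.png');crop(load('t27'),280,165,330,220,11,'pics/k2r.png')
a=np.hstack([cv2.imread('pics/k1.png'),cv2.imread('pics/k1r.png')]);cv2.imwrite('pics/k1b.png',cv2.resize(a,(800,286)))
a=np.hstack([cv2.imread('pics/k2.png'),cv2.imread('pics/k2r.png')]);cv2.imwrite('pics/k2b.png',cv2.resize(a,(800,440)))
"
```

```text
(no output)
```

View pics/k1b.png

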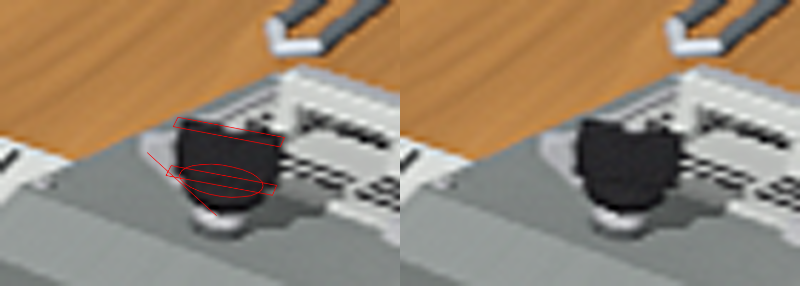

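View pics/k2b.png

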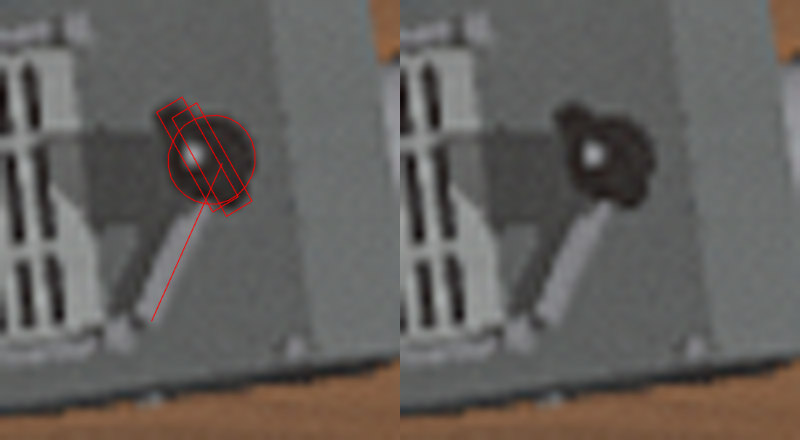

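```bash
python3 -c "
from kn import *
delta([.5302,-.2255,.215],-146.3)"
```

```text
t 17.1 tcp [0.4862 0.1086 0.258 ] rot [-1.7996e+02  3.0000e-02 -8.2390e+01] F [-0.22 -1.81 -0.3 ] M [-0.018  0.014 -0.03 ] w 0.0452 j [ 35.2   2.5 -18.2  -0.  -69.3 -27.6]
dp [337.    0.7  42.8] yaw 1.1155
```

Call:
apply_moves:
  commands:
    - {"dp": [20,0,0],"yaw": 0.05,"grip": 0.5}
    - {"dp": [60,0,0],"yaw": 0.18,"grip": 0.5}
    - {"dp": [105,0,0],"yaw": 0.33,"grip": 0.5}
    - {"dp": [150,0,0],"yaw": 0.48,"grip": 0.5}
    - {"dp": [200,0,0],"yaw": 0.63,"grip": 0.5}
    - {"dp": [245,0,0],"yaw": 0.78,"grip": 0.5}
    - {"dp": [285,0.5,5],"yaw": 0.93,"grip": 0.5}
    - {"dp": [318,0.7,10],"yaw": 1.06,"grip": 0.5}
    - {"dp": [337,0.7,20],"yaw": 1.115,"grip": 0.5}
    - {"dp": [337,0.7,40],"yaw": 1.115,"grip": 0.5}
    - {"dp": [337,0.7,43],"yaw": 1.115,"grip": 0.5}
    - {"dp": [337,0.7,43],"yaw": 1.115,"grip": 0.5}

```text
time_s: 18.6
tcp_pos: [0.5295, -0.2275, 0.2148]
eef_rot: [-180.0, -0.0, -146.4]
contact_force: [-0.1, 0.2, 0.3]
gripper_width: 0.0438
```

```bash
python3 -c "
from kn import *
delta([.5302,-.2255,.1685],-146.3)
c=snap('scene','s30');crop(c,150,150,260,240,7,'pics/s30.png')"
```

```text
t 18.6 tcp [ 0.5295 -0.2275  0.2148] rot [-1.7999e+02 -1.0000e-02 -1.4639e+02] F [-0.11  0.19  0.3 ] M [ 0.09  -0.167  0.014] w 0.0438 j [ -3.8  11.8 -13.1   0.  -65.1 -52.6]
dp [-1.7  1.3 46.3] yaw -0.0015
```

View pics/s30.png

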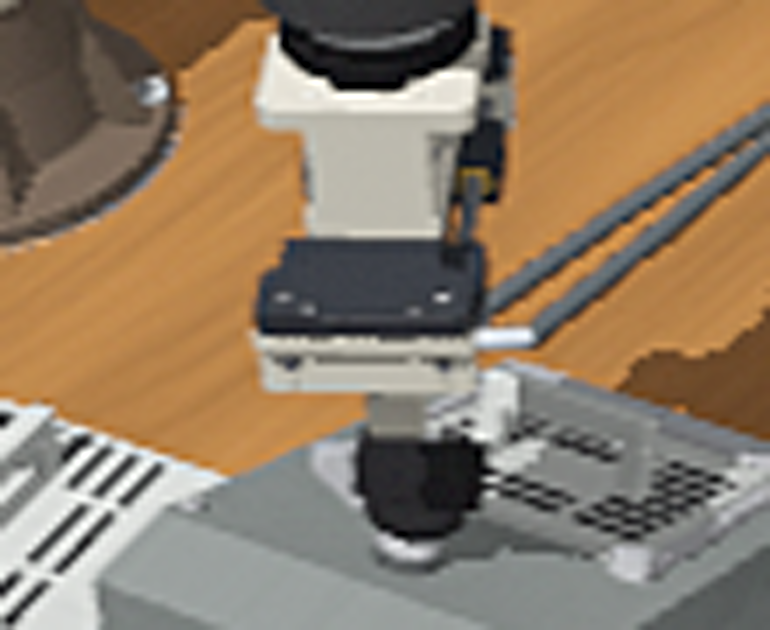

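Call:
apply_moves:
  commands:
    - {"dp": [-1.5,1.2,8],"yaw": 0,"grip": 0.5}
    - {"dp": [-1.5,1.2,24],"yaw": 0,"grip": 0.5}
    - {"dp": [-1.5,1.2,32],"yaw": 0,"grip": 0.5}
    - {"dp": [-1.5,1.2,36],"yaw": 0,"grip": 0.5}
    - {"dp": [-1.5,1.2,39],"yaw": 0,"grip": 0.5}

```text
time_s: 19.27
tcp_pos: [0.5301, -0.2258, 0.1752]
eef_rot: [-180.0, -0.0, -146.4]
contact_force: [0.1, -0.1, -0.3]
gripper_width: 0.0438
```

Call:
apply_moves:
  commands:
    - {"dp": [0,0,3],"yaw": 0,"grip": 0.5}
    - {"dp": [0,0,6],"yaw": 0,"grip": 0.5}
    - {"dp": [0,0,6.5],"yaw": 0,"grip": 0.4}
    - {"dp": [0,0,6.5],"yaw": 0,"grip": 0.3}
    - {"dp": [0,0,6.5],"yaw": 0,"grip": 0.25}
    - {"dp": [0,0,6.5],"yaw": 0,"grip": 0.25}
  newtons: 10

```text
time_s: 20.02
tcp_pos: [0.5301, -0.2258, 0.1691]
eef_rot: [-180.0, 0.0, -146.4]
contact_force: [-1.0, -0.6, 0.2]
gripper_width: 0.0219
```

```bash
python3 -c "
from kn import *
delta([.5302,-.2255,.1685],-146.3)
c=snap('scene','s31');crop(c,150,150,260,240,7,'pics/s31.png')"
```

```text
t 20.025 tcp [ 0.5301 -0.2258  0.1691] rot [-1.7999e+02  1.0000e-02 -1.4643e+02] F [-0.97 -0.57  0.24] M [ 0.059 -0.088  0.03 ] w 0.0219 j [ -3.6  13.9 -16.7   0.  -59.4 -52.8]
dp [-0.2  0.2  0.6] yaw -0.0023
```

View pics/s31.png

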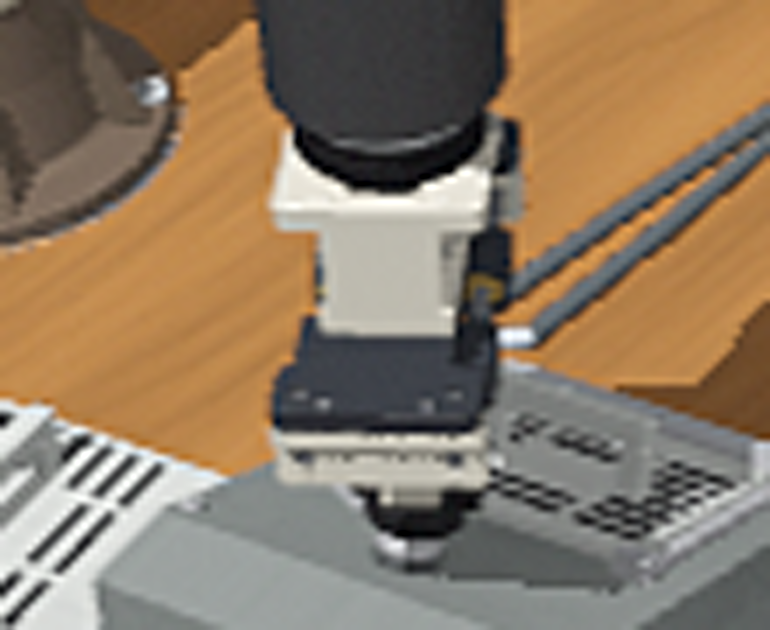

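Call:
apply_moves:
  commands:
    - {"dp": [0,0,0],"yaw": 0,"grip": 0.15}
    - {"dp": [0,0,0],"yaw": 0,"grip": 0.1}
    - {"dp": [0,0,0],"yaw": 0,"grip": 0.1}
    - {"dp": [0,0,0],"yaw": 0,"grip": 0.1}
  newtons: 20

```text
time_s: 20.58
tcp_pos: [0.5297, -0.2252, 0.1689]
eef_rot: [179.9, -0.0, -146.4]
contact_force: [-2.8, 4.8, 3.2]
gripper_width: 0.0179
```

```bash
python3 -c "
from kn import *
delta([.5302,-.2255,.1685],-146.3)"
```

```text
t 20.575 tcp [ 0.5297 -0.2252  0.1689] rot [ 1.7995e+02 -1.0000e-02 -1.4643e+02] F [-2.85  4.77  3.18] M [1.828 0.71  0.087] w 0.0179 j [ -3.6  13.8 -16.7  -0.  -59.5 -52.8]
dp [-0.3 -0.5  0.4] yaw -0.0022
```

Call:
apply_moves:
  commands:
    - {"dp": [0,0.4,0],"yaw": 0.08,"grip": 0.1}
    - {"dp": [0,0.4,0],"yaw": 0.16,"grip": 0.1}
    - {"dp": [0,0.4,0],"yaw": 0.24,"grip": 0.1}
    - {"dp": [0,0.4,0],"yaw": 0.32,"grip": 0.1}
    - {"dp": [0,0.4,0],"yaw": 0.4,"grip": 0.1}
    - {"dp": [0,0.4,0],"yaw": 0.4,"grip": 0.1}

```text
time_s: 21.32
tcp_pos: [0.5296, -0.2248, 0.1689]
eef_rot: [179.9, -0.0, -169.4]
contact_force: [-3.2, 5.8, 2.1]
gripper_width: 0.0178
```

```bash
python3 -c "
from kn import *
delta([.5302,-.2255,.1685],-220)
c=snap('scene','s32');crop(c,150,150,260,240,7,'pics/s32.png')
c=snap('top','t32');crop(c,235,150,335,225,8,'pics/t32.png')"
```

```text
t 21.325 tcp [ 0.5296 -0.2248  0.1689] rot [ 1.7995e+02 -1.0000e-02 -1.6941e+02] F [-3.18  5.77  2.08] M [1.973 0.54  0.111] w 0.0178 j [ -3.6  13.8 -16.8  -0.1 -59.4 -75.8]
dp [-0.5 -0.8  0.4] yaw 0.883
```

View pics/s32.png

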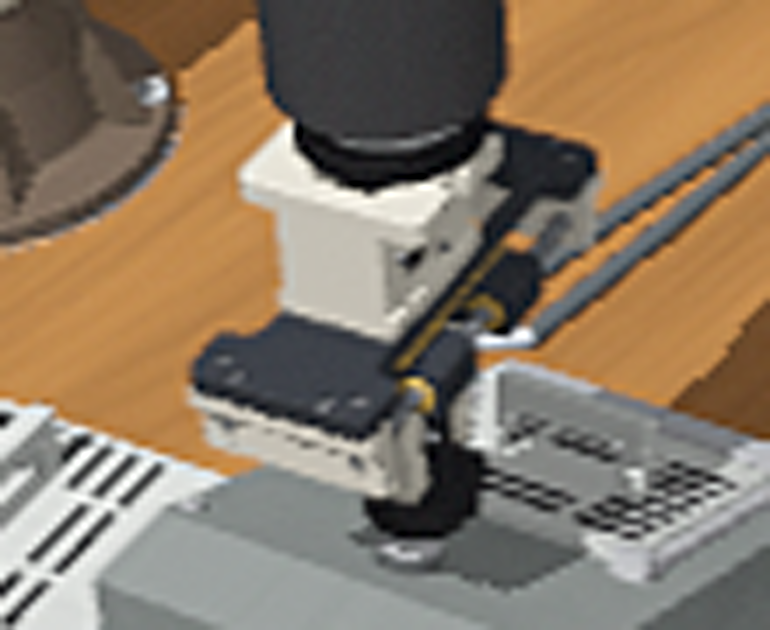

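View pics/t32.png

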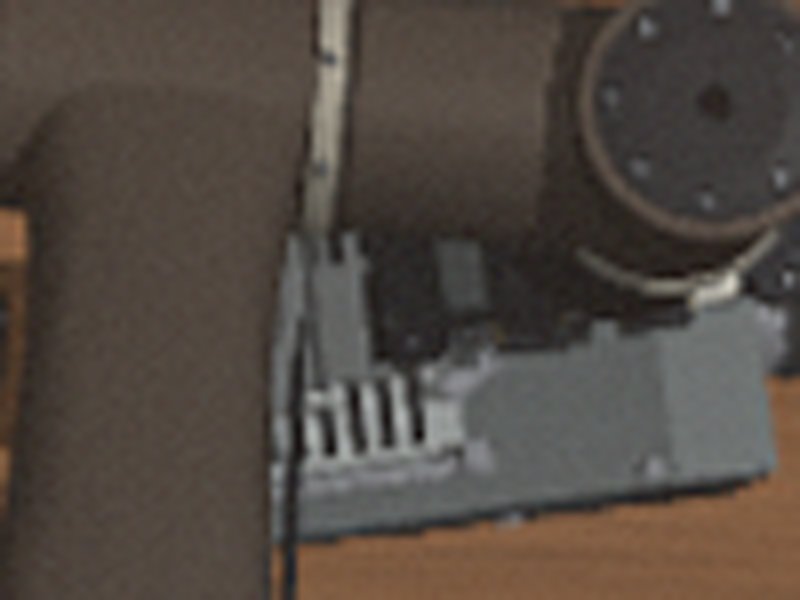

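```bash
python3 -c "
from kn import *
c=load('t32')
for u,v in ((435,378),(445,382),(440,370),(490,355)):
    q=onplane(c,p,(u+.5)/8-.5+235,(v+.5)/8-.5+150,10); print(q.round(1), 1.15-np.arctan2(-q[1],218-q[0]))"
```

```text
[140.8 -34.4  10. ] 0.7305306980241035
[145.5 -37.   10. ] 0.677529542328472
[143.8 -31.   10. ] 0.7547824843156191
[169.3 -27.5  10. ] 0.6369899302950822
```

Call:
apply_moves:
  commands:
    - {"dp": [0,0.2,0],"yaw": 0.08,"grip": 0.1}
    - {"dp": [0,0.2,0],"yaw": 0.16,"grip": 0.1}
    - {"dp": [0,0.2,0],"yaw": 0.24,"grip": 0.1}
    - {"dp": [0,0.2,0],"yaw": 0.32,"grip": 0.1}
    - {"dp": [0,0.2,0],"yaw": 0.4,"grip": 0.1}
    - {"dp": [0,0.2,0],"yaw": 0.4,"grip": 0.1}

```text
time_s: 22.18
tcp_pos: [0.5297, -0.2242, 0.169]
eef_rot: [179.9, -0.0, 167.7]
contact_force: [-2.4, 7.9, 4.6]
gripper_width: 0.0174
```

```bash
python3 -c "
from kn import *
delta([.5302,-.2255,.1685],-215.8)
c=snap('scene','s33');crop(c,150,150,260,240,7,'pics/s33.png')
c=snap('top','t33');crop(c,235,150,335,225,8,'pics/t33.png')"
```

```text
t 22.175 tcp [ 0.5297 -0.2242  0.169 ] rot [ 1.7993e+02 -2.0000e-02  1.6768e+02] F [-2.44  7.86  4.58] M [2.773 0.572 0.082] w 0.0174 j [ -3.5  13.8 -16.8  -0.1 -59.4 -98.8]
dp [-0.8 -1.2  0.5] yaw 0.4098
```

View pics/s33.png

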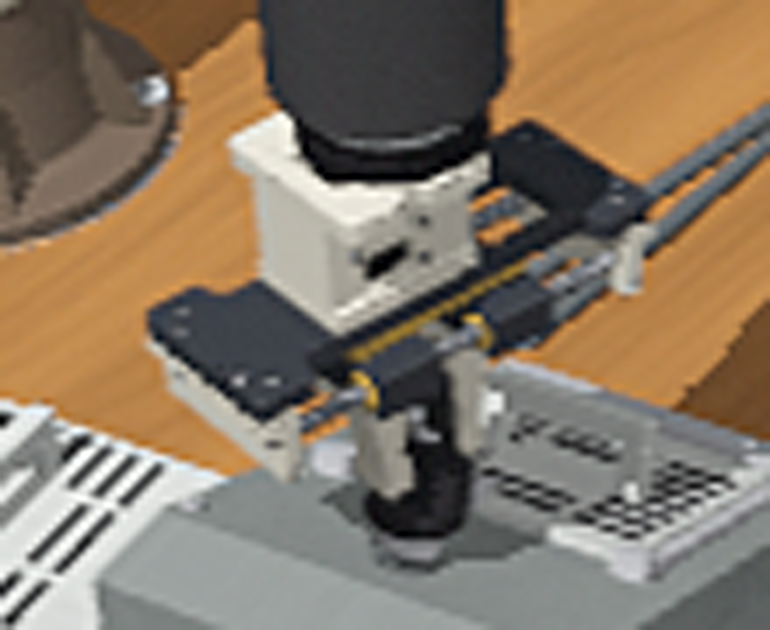

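View pics/t33.png

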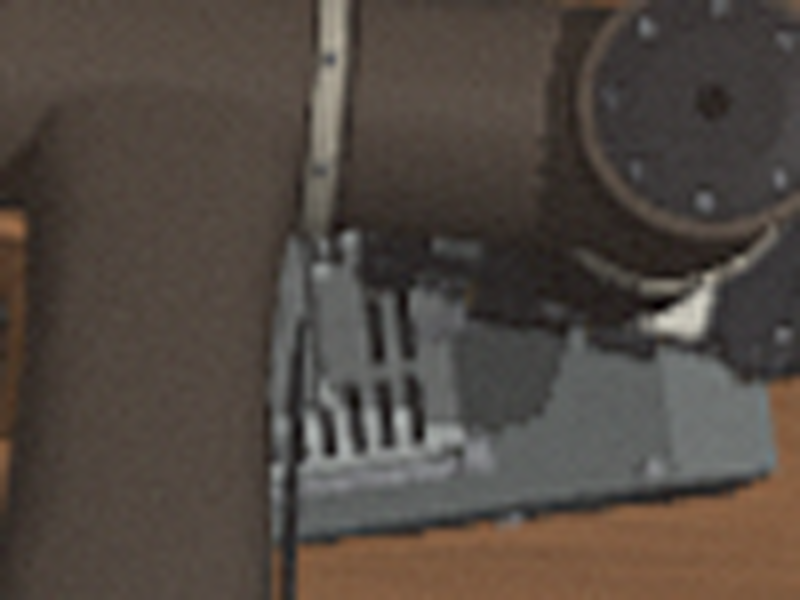

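Call:
apply_moves:
  commands:
    - {"dp": [-0.3,-0.4,0],"yaw": 0.05,"grip": 0.1}
    - {"dp": [-0.3,-0.4,0],"yaw": 0.1,"grip": 0.1}
    - {"dp": [-0.3,-0.4,0],"yaw": 0.14,"grip": 0.1}
    - {"dp": [-0.3,-0.4,0],"yaw": 0.14,"grip": 0.1}

```text
time_s: 22.78
tcp_pos: [0.5299, -0.2241, 0.169]
eef_rot: [179.9, -0.0, 159.7]
contact_force: [-1.9, 11.7, 4.6]
gripper_width: 0.0173
```

```bash
python3 -c "
from kn import *
delta([.5302,-.2255,.1685],-215.8)"
```

```text
t 22.775 tcp [ 0.5299 -0.2241  0.169 ] rot [ 1.7989e+02 -4.0000e-02  1.5969e+02] F [-1.89 11.73  4.63] M [3.91  0.798 0.042] w 0.0173 j [-3.500e+00  1.380e+01 -1.670e+01 -1.000e-01 -5.950e+01 -1.067e+02]
dp [-0.8 -1.2  0.5] yaw 0.2704
```

Call:
apply_moves:
  commands:
    - {"dp": [0,1,0],"yaw": 0.0,"grip": 0.1}
    - {"dp": [0,1,0],"yaw": 0.05,"grip": 0.1}
    - {"dp": [0,1,0],"yaw": 0.1,"grip": 0.1}
    - {"dp": [0,1,0],"yaw": 0.1,"grip": 0.1}

```text
time_s: 23.28
tcp_pos: [0.53, -0.2237, 0.1691]
eef_rot: [180.0, -0.1, 154.0]
contact_force: [-2.9, 7.4, 5.2]
gripper_width: 0.0172
```

```bash
python3 -c "
from kn import *
delta([.5302,-.2255,.1685],-215.8)
c=snap('scene','s34');crop(c,150,150,260,240,7,'pics/s34.png')
c=snap('top','t34');crop(c,235,150,335,225,8,'pics/t34.png')"
```

```text
t 23.275 tcp [ 0.53   -0.2237  0.1691] rot [ 1.7995e+02 -6.0000e-02  1.5397e+02] F [-2.93  7.39  5.19] M [2.772 0.96  0.244] w 0.0172 j [-3.500e+00  1.380e+01 -1.670e+01 -1.000e-01 -5.950e+01 -1.125e+02]
dp [-1.  -1.5  0.6] yaw 0.1706
```

View pics/s34.png

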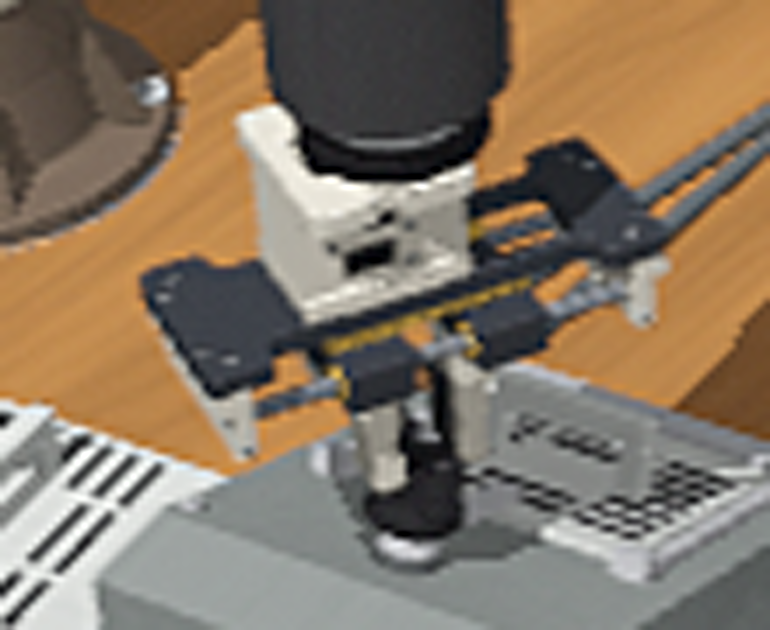

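View pics/t34.png

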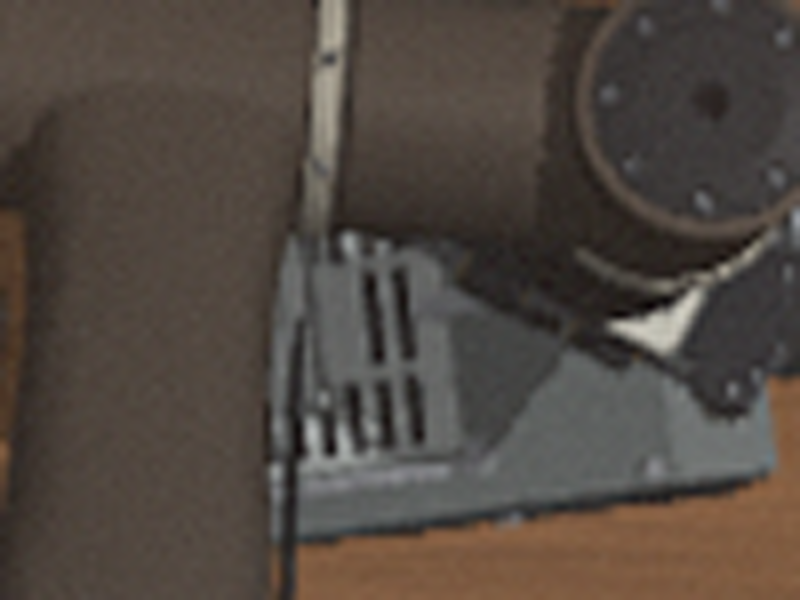

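Call:
apply_moves:
  commands:
    - {"dp": [0,0.6,0],"yaw": 0.05,"grip": 0.1}
    - {"dp": [0,0.6,0],"yaw": 0.1,"grip": 0.1}
    - {"dp": [0,0.6,0],"yaw": 0.15,"grip": 0.1}
    - {"dp": [0,0.6,0],"yaw": 0.18,"grip": 0.1}
    - {"dp": [0,0.6,0],"yaw": 0.18,"grip": 0.1}

```text
time_s: 24.0
tcp_pos: [0.5302, -0.2234, 0.1693]
eef_rot: [180.0, -0.1, 143.7]
contact_force: [-4.2, 7.6, 6.0]
gripper_width: 0.0167
```

```bash
python3 -c "
from kn import *
delta([.5302,-.2255,.1685],-215.8)"
```

```text
t 24.0 tcp [ 0.5302 -0.2234  0.1693] rot [ 1.7998e+02 -5.0000e-02  1.4367e+02] F [-4.19  7.56  5.98] M [2.426 1.166 0.22 ] w 0.0167 j [-3.400e+00  1.380e+01 -1.670e+01 -1.000e-01 -5.950e+01 -1.229e+02]
dp [-1.2 -1.7  0.8] yaw -0.0092
```

Call:
apply_moves:
  commands:
    - {"dp": [0,0,0],"yaw": 0,"grip": 0.3}
    - {"dp": [0,0,0],"yaw": 0,"grip": 0.5}
    - {"dp": [0,0,0],"yaw": 0,"grip": 0.5}
    - {"dp": [0,0,-8],"yaw": 0,"grip": 0.5}
    - {"dp": [0,0,-35],"yaw": 0,"grip": 0.5}
    - {"dp": [0,0,-75],"yaw": 0,"grip": 0.5}
    - {"dp": [25,-15,-90],"yaw": 0,"grip": 0.5}
    - {"dp": [60,-45,-90],"yaw": 0,"grip": 0.5}
    - {"dp": [100,-75,-90],"yaw": 0,"grip": 0.5}
    - {"dp": [100,-75,-90],"yaw": 0,"grip": 0.5}

```text
time_s: 25.25
tcp_pos: [0.4031, -0.2255, 0.2603]
eef_rot: [179.9, 0.1, 143.6]
contact_force: [1.2, -0.2, 1.0]
gripper_width: 0.0436
```

```bash
python3 -c "
from kn import *
delta([.5302,-.2255,.1685],-215.8)
c=snap('scene','s35');crop(c,165,190,275,270,7,'pics/s35.png')
c=snap('top','t35');crop(c,235,150,335,225,8,'pics/t35.png')"
```

```text
t 25.25 tcp [ 0.4031 -0.2255  0.2603] rot [1.7993e+02 1.1000e-01 1.4362e+02] F [ 1.2  -0.24  0.97] M [-0.077 -0.279 -0.017] w 0.0436 j [  -4.7   -1.4  -21.9   -0.   -69.4 -121.7]
dp [-102.1   75.3   92.1] yaw -0.0102
```

View pics/s35.png

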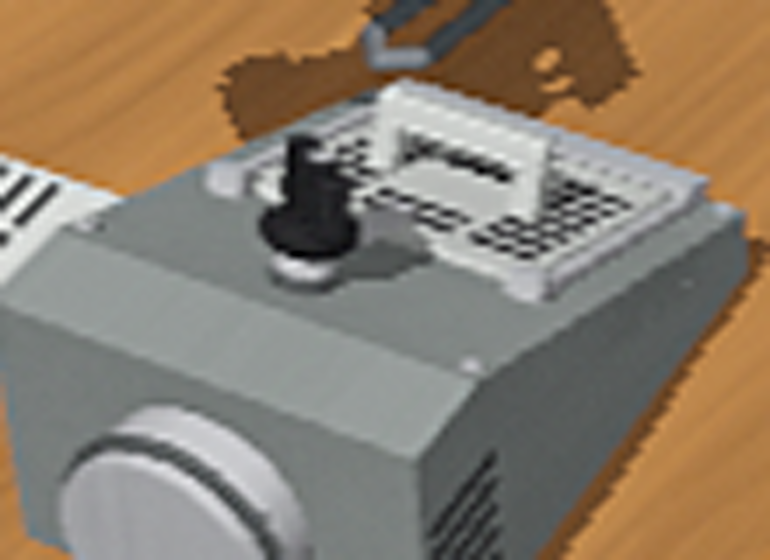

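View pics/t35.png

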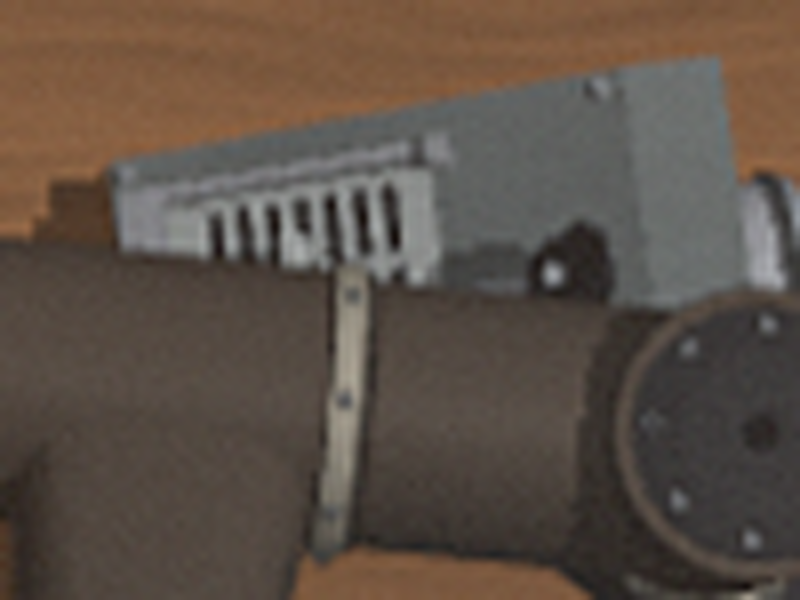

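Call:
apply_moves:
  commands:
    - {"dp": [10,24,0],"yaw": 0,"grip": 0.5}
    - {"dp": [30,70,0],"yaw": 0,"grip": 0.5}
    - {"dp": [50,120,0],"yaw": 0,"grip": 0.5}
    - {"dp": [70,167,0],"yaw": 0,"grip": 0.5}
    - {"dp": [90,215,0],"yaw": 0,"grip": 0.5}
    - {"dp": [110,263,0],"yaw": 0,"grip": 0.5}
    - {"dp": [125,299,0],"yaw": 0,"grip": 0.5}
    - {"dp": [131,313,0],"yaw": 0,"grip": 0.5}
    - {"dp": [131,313,0],"yaw": 0,"grip": 0.5}

```text
time_s: 26.48
tcp_pos: [0.4861, 0.1053, 0.2585]
eef_rot: [-179.9, -0.0, 143.7]
contact_force: [-0.2, -0.3, -0.6]
gripper_width: 0.0438
```

```bash
python3 -c "
from kn import *
delta([.5302,-.2255,.1685],-215.8)
c=snap('scene','s36')
t=snap('top','t36');crop(t,235,150,335,225,8,'pics/t36.png')
ex=knobsegs(43,1.15)
overlay(c,p,165,190,275,270,7,'pics/s36o.png',ex); overlay(t,p,235,150,335,225,8,'pics/t36o.png',ex)
cv2.imwrite('pics/s36f.png',cv2.cvtColor(c.img,cv2.COLOR_RGB2BGR)); cv2.imwrite('pics/t36f.png',cv2.cvtColor(t.img,cv2.COLOR_RGB2BGR))"
```

```text
t 26.475 tcp [0.4861 0.1053 0.2585] rot [-1.7993e+02 -2.0000e-02  1.4375e+02] F [-0.19 -0.34 -0.65] M [-0.092 -0.128  0.012] w 0.0438 j [  34.9    2.4  -18.2    0.   -69.4 -161.2]
dp [-231.2 -240.6   90.2] yaw -0.0079
```

View pics/t36.png

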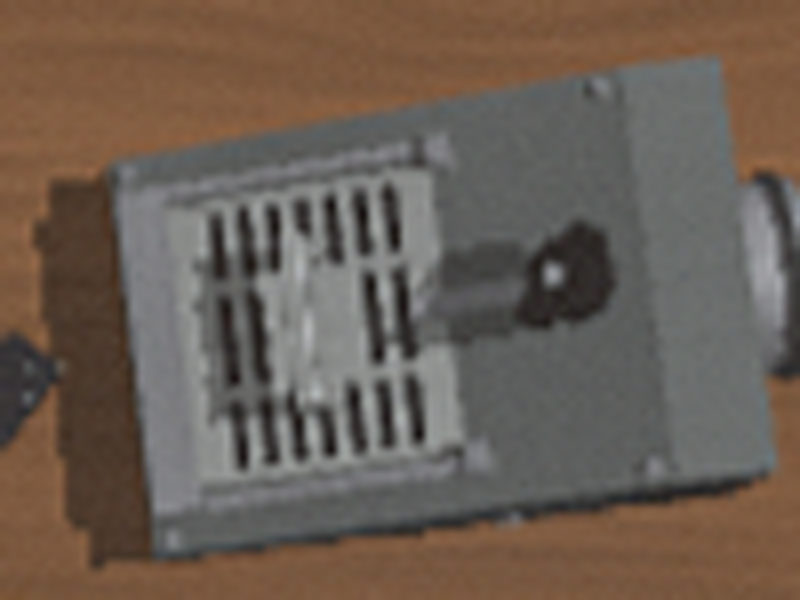

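View pics/t36o.png

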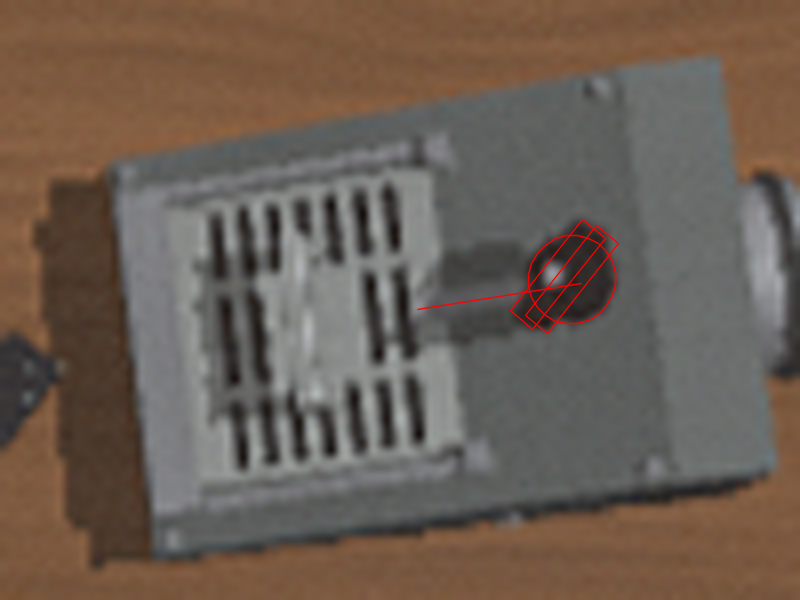

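View pics/s36o.png

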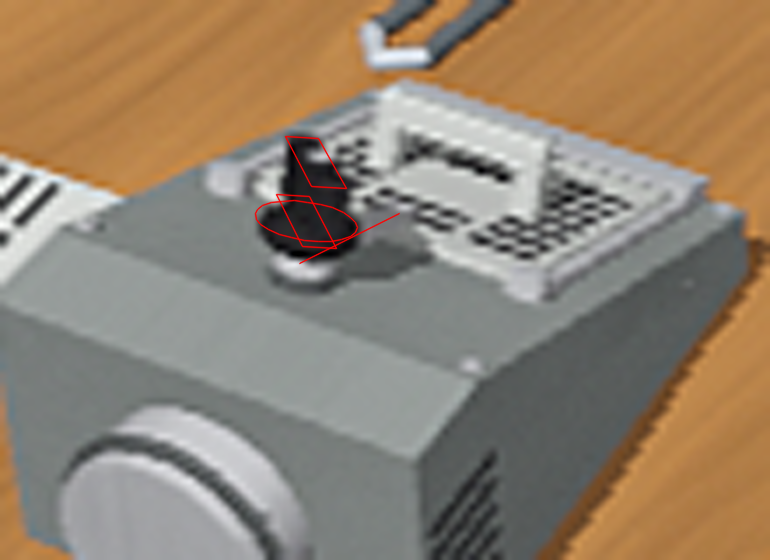

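View pics/t36f.png

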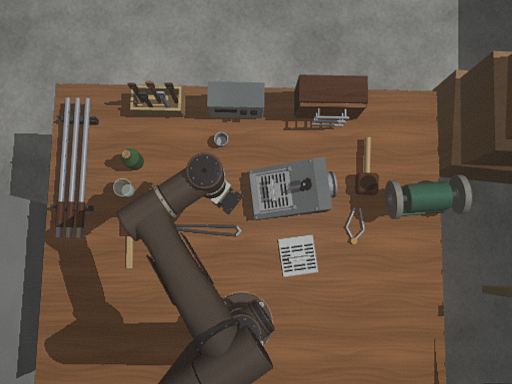

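```bash
python3 -c "
from plant import close_job
print(close_job())"
```

```text
the job is handed in; nothing more can be done
None
```

The grille is hooked under the lip and lying on its seat. The clamp finger is home over its upper edge and the knob has slipped. I handed the job in at about 26.5 s; `close_job` gives no verdict, so I have none to report.

**Method**
- **Grip:** the interface cannot tilt the tool, so I gripped the handle bar by its two ends (84 mm in the 88 mm opening) instead of across the 12 mm. That let the grille pivot in the jaws.
- **Fitting:** I tilted the grille against the corner stops and slid its lower edge under the lip until it met the channel wall at about 6 N. I then backed off 1 mm and lowered the upper edge slowly. The highest push I measured was about 16 N.
- **Clamp:** I pinched the knob wing and turned it about 1.2 rad clockwise. The turning moment rose from about 0.1 to 0.22–0.24 N m and stayed there, and I stopped.

**Last checks**
- **Clamp:** the top view shows the finger pointing straight down the slope, in line with the home position (1.15 rad), with its tip over the grille.
- **Grille:** its position did not change after release. The finger's underside is only 7 mm above the seat and it swept over the 5 mm plate, so the grille must be flat or very nearly so.
- **Clearance:** the gripper is well clear, and nothing else on the bench looked moved.

**Uncertain or disagreeing**
- **Knob slip:** I estimated it from the angles and the moment, about 0.2 to 0.4 rad. I did not measure it directly.
- **Seat position:** the cameras and the wall contact disagreed by about 2 mm on where the grille sits along the slope.
- **Upper edge:** one side view put it about 1 pixel (3 to 4 mm) higher than a flat grille should show. The contact height and the finger's free passage did not support that.

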